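# Stand a furniture leg up in its finishing stand

### The job

The furniture leg has to stand upright in the wooden finishing stand so that it can be oiled. First take the offcut that lies across the top of the stand and set it down flat on the bench (do not let it drop), then tip the leaning leg up so that its tenon drops into the hole, and press it down firmly but without hammering or excessive force until its shoulder sits flush on the block. Leave the glue bottle, the tin and the ear muffs where they are.

Things in the scene. Friction and masses are not known exactly. Their poses are not given: they have to be found in the camera images.
- stand: Plywood finishing stand, fixed. Origin on the bench below the centre of its hole, z up. Block 96 (x) by 90 (y) by 50 mm high with an upright 18.5 mm hole. On it two cheeks 15 mm thick, y -33 to +29 mm, tops 120 mm above the bench, 36 mm apart; between them a back board, face at y = +17 mm, top 88 mm above the bench, which stops the leg when upright.
- socket (a point): Centre of the hole's mouth (5 mm chamfer) on top of the block, 50 mm above the bench. 39 mm down the hole a rubber seat carries the leg's weight; a push of about 8 N makes it yield slowly by 10 mm and it stays down; then the leg's shoulder meets the block. Until home the leg is loose in the hole, may lean 10 degrees off the back board, and jams if pressed while leaning.
- leg: Loose wooden leg 30 x 30 mm square, 200 mm long plus tenon, about 0.14 kg. Origin at the centre of the shoulder, z towards the brass-capped end. At the start it leans about 44 degrees from upright on the rest post, its tenon's tip in the hole's mouth, its brass end out over the bench towards the stand's -y.
- leg_end (a point): Centre of the leg's brass end face, 200 mm from the shoulder. With the leg upright it is about 260 mm above the bench before pressing and 250 mm when home.
- tenon_tip (a point): Tip of the leg's round tenon (16 mm across, its last 18 mm tapering to 6 mm), 49 mm below the shoulder.
- offcut: Loose wooden offcut, 130 (x) by 28 (y) by 20 mm high, about 60 g, lying across the tops of the stand's cheeks right where the leg has to come up. Origin at the centre of its underside.
- glue: Bystander: glue bottle, 56 mm across, 150 mm tall; origin at the centre of its underside.
- tin: Bystander: steel tin, 80 mm across, 90 mm tall; origin at the centre of its underside.
- earmuffs: Bystander: ear muffs lying down, two yellow cups 72 mm across within 100 mm in y, head band reaching 150 mm along +x; 72 mm high; origin on the bench under the cups' near edge.
- rest (a point): Top of the stand's rest post, 142 mm above the bench, 120 mm from the hole towards the stand's -y. The post is 50 mm wide (x), 22 mm thick (y), with two 6 mm ears 38 mm apart, 160 mm high, either side of the leg that leans on it.
Not all that is in view belongs to the job. Several things have the shape of the leg; the one meant has the colours described above.

How it is judged (in metres and radians):
On the way, in this order (a step that is already met when the one before it is completed fails the run):
1. the offcut lies flat on the bench, let go, while the leg still leans on its rest (height (world z) of offcut below 0.006 m and angle between offcut's own z axis and vertical below 0.1 rad and contact force between the fingers and offcut below 0.1 N and angle between leg's own z axis and vertical above 0.6 rad), for 0.2 s.
2. the leg stands in the hole, tilted less than 0.2 rad, its tenon at least 20 mm deep (angle between leg's own z axis and vertical below 0.2 rad and z of tenon_tip in the frame of socket below -0.02 m and horizontal distance between tenon_tip and socket below 0.008 m), for 0.2 s.
At the end, for the whole second after the job is handed in: The leg stands in the hole, upright within 0.06 rad and centred within 5 mm, its shoulder no more than 2.5 mm above the block, at rest; the offcut lies flat and still on the bench; bottle, tin and ear muffs are within 30 mm of where they were (angle between leg's own z axis and vertical below 0.06 rad and z of leg in the frame of socket below 0.0025 m and horizontal distance between each of leg, tenon_tip and socket below 0.005 m and linear speed of each of leg, offcut below 0.02 m/s and height (world z) of offcut below 0.006 m and angle between offcut's own z axis and vertical below 0.1 rad and distance of each of glue, tin, earmuffs from where it was at the start of the episode below 0.03 m); the robot touches nothing.
It fails at once if the offcut is dropped or knocked off: it is between 25 and 95 mm above the bench and not in the fingers (height (world z) of offcut between 0.025 and 0.095 m and contact force between the fingers and offcut below 0.02 N).
It fails at once if the leg is forced: more than 80 N between leg and stand (contact force between leg and stand above 80 N).
It fails at once if a bystander is knocked over (angle between any of glue, tin, earmuffs's own z axis and vertical above 0.5 rad).
It also fails if it takes over 72 s, if anything falls off the work surface, if the arm or the gripper's body presses on something with over 40 N, if the wrist force passes 120 N, or if a joint passes its speed limit or range.

### The arm

A 6-joint arm with a two-finger parallel gripper is mounted at the origin on the work surface. World frame = base frame: x ahead of the robot, y to its left, z up, the work surface at z = 0. Lengths are in mm, angles in rad, forces in N, time in s.
With the tool pointing down it reaches from about 300 to 775 mm from the base axis. Payload 14.6 kg.
Tool frame: the origin (TCP) lies midway between the tips of the shut fingers; the grasp point (between the pads) lies manip.grasp_offset behind it (manip.grasp_offset is the distance from the TCP to the grasp point, in mm); z points along the fingers, y is the direction in which the jaws open and shut (so a half turn about z gives the same grasp; the last joint's range is limited). The gripper opens to 94 mm and grips with 3 to 60 N. Pads are 16 mm wide; open, the fingers measure 119 mm over their backs; the gripper's body (75 mm by 177 mm) begins 78 mm behind the grasp point.
Start: joints at [-1.195, 0.3, 1.521, -0, 1.321, -0.067], TCP at [235.651, -496.949, 205.446] pointing down, gripper open.
Joint ranges: [-3.03, 3.03], [-0.79, 2.21], [0.23, 2.52], [-1.04, 4.18], [0, 3.07], [-2.55, 2.55]. Speed limits (rad/s): [2.22, 2.22, 2.57, 3.14, 3.14, 3.14].

### API

Orientations are given as [roll, pitch, yaw] about the fixed x, y, z axes, in that order (R = Rz(yaw) Ry(pitch) Rx(roll)).
In Python, from cell import monitor, vision, order, manip gives the robot as it stands.
- The arm moves only by the shell command python3 -m jog 'ROWS' [FORCE]. ROWS is JSON, a list of rows, each a list of 7 numbers: the shift along the tool's x, y, z in cm, then the turn, a rotation vector about the tool's x, y, z in rad, then the opening in per cent of the stroke, from 0 (shut) to 100 (fully open). In form: [[tx, ty, tz, rx, ry, rz, jaw], ...]. A call has 1 to 8 rows; each row shifts and turns the commanded pose from where the row before left it, along the tool's axes as they then stand; what a row does not reach is not made up. A row lasts 1/10 s, in which the tool goes at most 50 mm and 8.59 degrees, less where a joint would pass 70% of its speed; a pose out of reach is approached as far as the arm can. A call is refused whole if a number of a shift passes 5 or a number of a turn 0.15, either way. A call with a gripper value outside its range is refused whole. The fingers move at their own pace and stop on an object; FORCE is the grip in N (left out, the last holds). Time passes only in rows, so rows that do not move let the fingers close. It gives the time, the measured TCP pose, the force and the opening at its end, in the units of the state.
- monitor.read_state(): the state, without advancing time (a new reading comes with each control period).
- vision.camera(name): name is "side" or "top"; returns a dict with "color" (384x512x3 uint8, blue, green, red), "fx", "fy", "cx", "cy" (pixels), "distortion" ([k1, k2, p1, p2, k3] as OpenCV has them; the pictures are not rectified), "cam_to_world" (4x4, takes a point from camera to world coordinates). Camera axes: x right, y down, z forward; pixel columns grow to the right and rows downward; lengths in mm; the calibration is good to about 2 mm. A picture is of the moment at which its call begins. There is no depth.
- order.sign_off(): hands the job in, once; it reports no verdict.
The state is a dict: "clock": time; "joints": joint angles; "qd": joint speeds; "effort": joint torques, N m; "eef_pos": TCP position; "eef_rot": TCP orientation; "wrist_force": force on the tool from outside, world axes, zero at the start; "moment": the same for the moment, N m; "finger_gap": finger opening in mm.
Only numpy, scipy, OpenCV 4.12 (cv2) and the standard library are available. Lean on these libraries where they do the work, as an engineer would, in place of code of your own. Each camera call takes 0.05 s, during which the arm holds its last target.

## Working session

There is one attempt and no reset: what is moved stays moved. The work goes in short steps, Python scripts to look and compute and a shell command to move; the robot and the scene stay as the last step left them, time stands still between calls to the robot, and variables do not carry over. Pictures are saved under pics/ and viewed, and the job is handed in when it is done.

```bash
ls; mkdir -p pics
python3 - <<'E'
from cell import monitor, vision, order, manip
import cv2
print(monitor.read_state()); print(manip.grasp_offset)
for n in ("side","top"):
    c=vision.camera(n); cv2.imwrite(f"pics/{n}0.png",c["color"]); print(n,{k:v for k,v in c.items() if k!="color"})
E
```

```text
pics
{'clock': 0.0, 'joints': array([-1.19459628e+00,  3.00524415e-01,  1.52154174e+00,  3.52037918e-05,
        1.32070678e+00, -6.66111780e-02]), 'qd': array([ 0.00049387, -0.00124489, -0.00143109,  0.00055937,  0.00072889,
        0.00068251]), 'effort': array([-2.04918324e-03, -5.31813920e+01, -3.52737737e+01,  7.07885530e-02,
        2.43569026e-02, -6.42584610e-05]), 'eef_pos': array([ 235.57325993, -496.72096695,  204.87373017]), 'eef_rot': array([-3.14041726e+00, -1.12584632e-04,  4.42802429e-01]), 'wrist_force': array([ 0.17118716,  0.24189875, -0.4114984 ]), 'moment': array([-0.00286406, -0.0197719 , -0.04074963]), 'finger_gap': 94.17643675068442}
18.8
side {'fx': 483.76272704093117, 'fy': 483.76272704093117, 'cx': 250.04491803190538, 'cy': 189.89017017876355, 'distortion': array([0.03600326, 0.        , 0.        , 0.        , 0.        ]), 'cam_to_world': array([[-6.81046224e-01, -5.15384395e-01,  5.20148984e-01,
        -3.87867947e+02],
       [-7.32237454e-01,  4.81373134e-01, -4.81776106e-01,
         7.78844694e+02],
       [-2.08585959e-03, -7.08984367e-01, -7.05221112e-01,
         1.27377918e+03],
       [ 0.00000000e+00,  0.00000000e+00,  0.00000000e+00,
         1.00000000e+00]])}
top {'fx': 421.2900006118514, 'fy': 421.2900006118514, 'cx': 255.73457415157577, 'cy': 188.71962186723144, 'distortion': array([-0.10635192,  0.        ,  0.        ,  0.        ,  0.        ]), 'cam_to_world': array([[ 7.52816617e-03, -9.93460953e-01,  1.13923926e-01,
         2.98370061e+02],
       [-9.99958294e-01, -8.06816954e-03, -4.27969104e-03,
         1.11469373e+01],
       [ 5.17086349e-03, -1.13886957e-01, -9.93480258e-01,
         1.46491937e+03],
       [ 0.00000000e+00,  0.00000000e+00,  0.00000000e+00,
         1.00000000e+00]])}
```

View pics/side0.png

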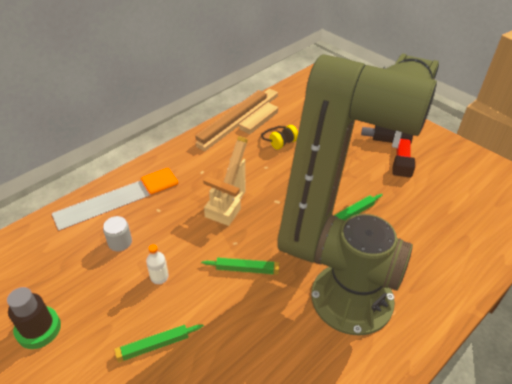

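View pics/top0.png

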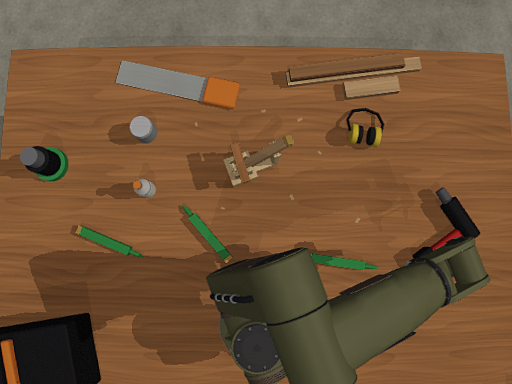

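Side view: the stand is near (225,200), with the offcut across it at about (221,187). Top view: the stand is near (245,165), the leg runs from there to its end near (290,140), and the green legs are decoys. I'll zoom in next.

```bash
cat > h.py <<'E'
from cell import monitor, vision, order, manip
import cv2, numpy as np
def K(c): return np.array([[c["fx"],0,c["cx"]],[0,c["fy"],c["cy"]],[0,0,1]])
def ray(c,uv):
    p=cv2.undistortPoints(np.array([[uv]],float),K(c),c["distortion"])[0,0]
    M=c["cam_to_world"]; return M[:3,3],M[:3,:3]@np.array([p[0],p[1],1.])
def onz(c,uv,z):
    o,d=ray(c,uv); return o+d*(z-o[2])/d[2]
def tri(c1,a,c2,b):
    o1,d1=ray(c1,a);o2,d2=ray(c2,b); d1/=np.linalg.norm(d1);d2/=np.linalg.norm(d2)
    s=np.linalg.lstsq(np.c_[d1,-d2],o2-o1,rcond=None)[0]
    p,q=o1+s[0]*d1,o2+s[1]*d2; return (p+q)/2,np.linalg.norm(p-q)
def proj(c,P):
    M=np.linalg.inv(c["cam_to_world"]); r,_=cv2.Rodrigues(M[:3,:3])
    return cv2.projectPoints(np.atleast_2d(np.array(P,float)),r,M[:3,3],K(c),c["distortion"])[0][:,0]
def crop(c,x0,y0,w,h,s,name):
    im=c["color"][y0:y0+h,x0:x0+w]; cv2.imwrite("pics/"+name,cv2.resize(im,None,fx=s,fy=s,interpolation=cv2.INTER_CUBIC))
E
python3 - <<'E'
from h import *
crop(vision.camera("side"),190,125,75,100,6,"s1.png")
crop(vision.camera("top"),215,125,90,70,8,"t1.png")
E
```

```text
(no output)
```

View pics/s1.png

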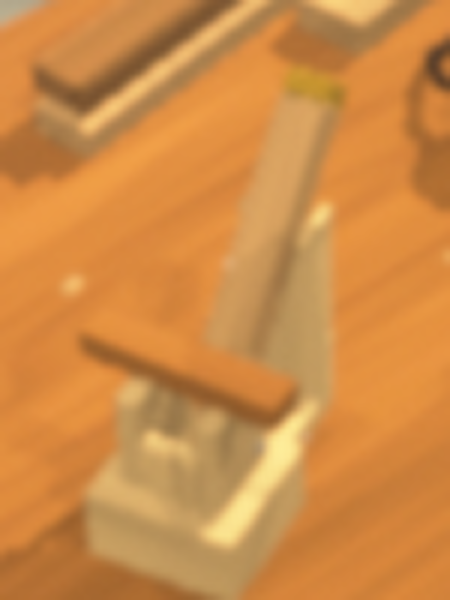

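View pics/t1.png

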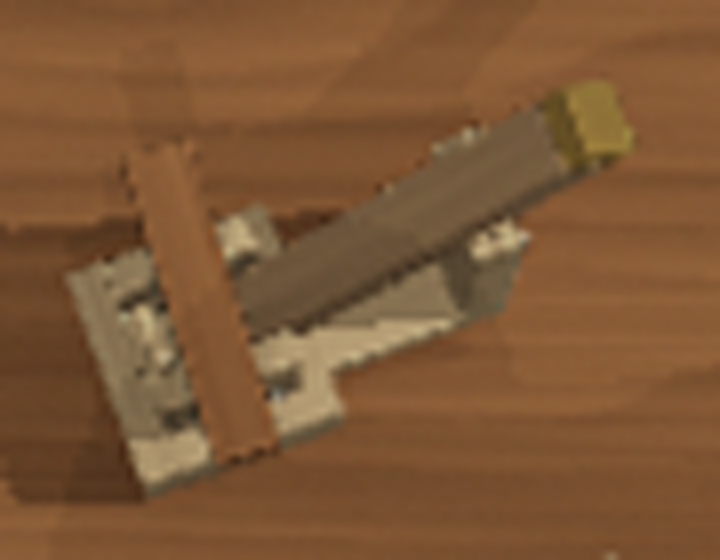

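Run:
```python
from h import *
np.set_printoptions(precision=1,suppress=True)
t=vision.camera("top");s=vision.camera("side")
T=lambda U,V:((U+.5)/8-.5+215,(V+.5)/8-.5+125)
S=lambda U,V:((U+.5)/6-.5+190,(V+.5)/6-.5+125)
O=[onz(t,T(*p),140) for p in [(132,155),(195,145),(275,450),(215,460)]]
print("off",np.array(O),np.mean(O,0),np.linalg.norm(O[0]-O[1]),np.linalg.norm(O[1]-O[2]))
d=O[1]+O[0]-O[2]-O[3]; print("yaw",np.degrees(np.arctan2(d[1],d[0])))
B=[onz(t,T(*p),50) for p in [(70,272),(148,492),(343,410)]]
print("blk",np.array(B),np.linalg.norm(B[0]-B[1]),np.linalg.norm(B[2]-B[1]),"centre",(B[0]+B[2])/2)
for a,b in((B[0]-B[1]),)*1,: pass
d=B[0]-B[1];print("stand yaw x",np.degrees(np.arctan2(d[1],d[0])));d=B[1]-B[2];print("y-90",np.degrees(np.arctan2(d[1],d[0]))-90)
E=[onz(t,T(*p),160) for p in [(458,145),(500,238)]];print("ears",np.array(E))
# brass end upper edge corners: side vs top
print("brass", tri(t,T(575,85),s,S(290,72)),tri(t,T(632,140),s,S(345,95)))
print("end face",tri(t,T(604,120),s,S(315,80)))
# offcut with side
print("off tri",tri(t,T(215,460),s,S(272,408)))
print(monitor.read_state()["clock"])
```

```text
off [[594.3  85.7 140. ]
 [598.6  60.5 140. ]
 [475.4  27.2 140. ]
 [471.2  50.9 140. ]] [534.9  56.1 140. ] 25.582534060643574 127.61914294117031
yaw 15.441095424303489
blk [[563.3 116.4  50. ]
 [469.   81.8  50. ]
 [504.7  -0.4  50. ]] 100.3747119441157 89.6317306693403 centre [534.  58.  50.]Traceback (most recent call last):
  File "<stdin>", line 11, in <module>
ValueError: not enough values to unpack (expected 2, got 1)
```

```bash
python3 - <<'E'
from h import *
np.set_printoptions(precision=1,suppress=True)
t=vision.camera("top");s=vision.camera("side")
T=lambda U,V:((U+.5)/8-.5+215,(V+.5)/8-.5+125)
S=lambda U,V:((U+.5)/6-.5+190,(V+.5)/6-.5+125)
B=[onz(t,T(*p),50) for p in [(70,272),(148,492),(343,410)]]
d=B[0]-B[1];print("stand yaw x",np.degrees(np.arctan2(d[1],d[0])));d=B[1]-B[2];print("y-90",np.degrees(np.arctan2(d[1],d[0]))-90)
E=[onz(t,T(*p),160) for p in [(458,145),(500,238)]];print("ears",np.array(E))
print("brass", tri(t,T(575,85),s,S(290,72)),tri(t,T(632,140),s,S(345,95)))
print("end face",tri(t,T(604,120),s,S(315,80)))
print("off tri",tri(t,T(215,460),s,S(272,408)))
# side view of block
C=[onz(s,S(*p),50) for p in [(88,490),(222,545),(302,450)]]
print("blk side",np.array(C),(C[0]+C[2])/2)
# overlay model guess
c0=np.array([534,58.,0])
for yaw in (20,23):
  R=cv2.Rodrigues(np.array([0,0,np.radians(yaw)]))[0]
  P=[c0+R@np.array(p,float) for p in [(48,45,50),(-48,45,50),(-48,-45,50),(48,-45,50),(25,-120,160),(-25,-120,160),(33,-33,120),(33,29,120),(-33,-33,120),(-33,29,120)]]
  for n,c,x0,y0,w,h,k in (("t",t,215,125,90,70,8),("s",s,190,125,75,100,6)):
    im=cv2.resize(c["color"][y0:y0+h,x0:x0+w],None,fx=k,fy=k,interpolation=cv2.INTER_CUBIC)
    for q in proj(c,P): cv2.circle(im,tuple(int(v) for v in ((q-[x0,y0]+.5)*k-.5)),4,(0,0,255),-1)
    cv2.imwrite(f"pics/ov_{n}{yaw}.png",im)
E
cd pics; python3 -c "
import cv2,numpy as np
a=[cv2.resize(cv2.imread(f'ov_t{y}.png'),(480,373)) for y in (20,23)]
a=[cv2.imread(f'ov_s{y}.png')[:600,:395] for y in (20,23)]
cv2.imwrite('ovs.png',np.hstack(a))"
```

```text
stand yaw x 20.1682328240911
y-90 23.471798155372625
ears [[594.9 -44.2 160. ]
 [557.7 -60.9 160. ]]
brass (array([604.2, -84.9, 225.6]), np.float64(1.7422238670126253)) (array([ 586.6, -109.3,  205.9]), np.float64(1.5405861948400554))
end face (array([592.9, -95.5, 220.4]), np.float64(3.9958998559849954))
off tri (array([471. ,  51. , 142.7]), np.float64(0.48703626282429224))
blk side [[564.3 113.7  50. ]
 [479.   85.2  50. ]
 [503.7   1.8  50. ]] [534.   57.7  50. ]
```

View pics/ovs.png

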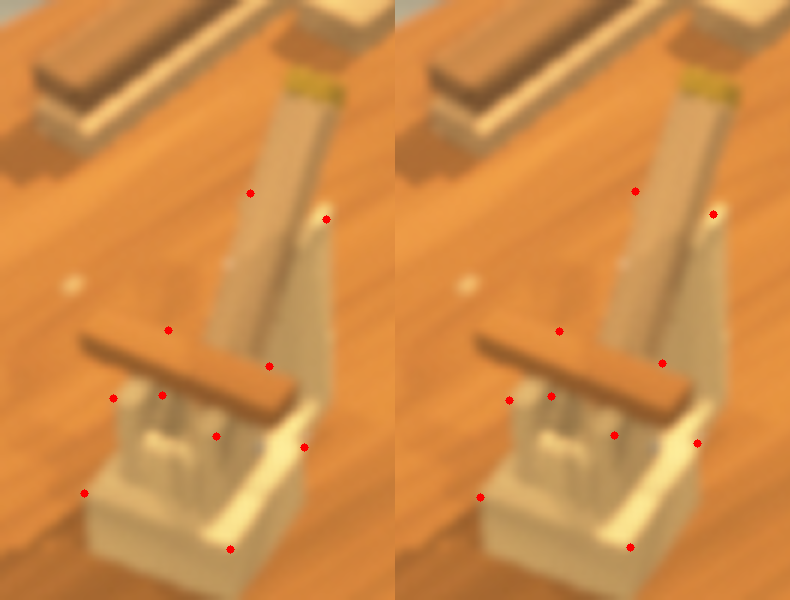

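View pics/ov_t20.png

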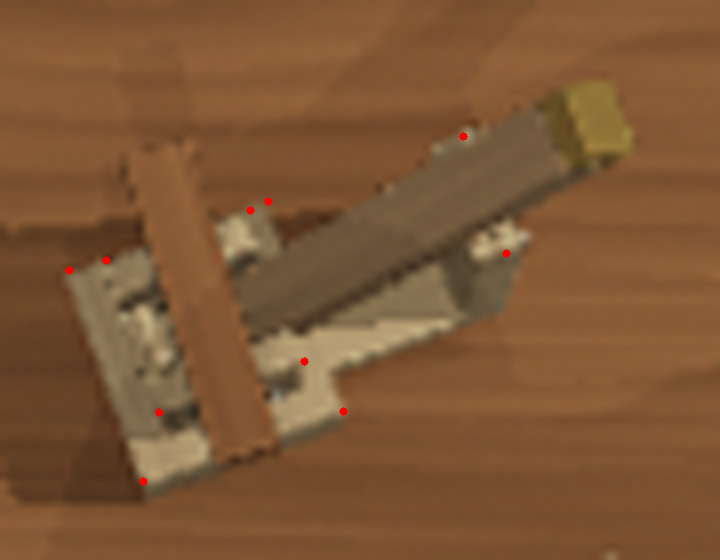

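```bash
cat >> h.py <<'E'
from scipy.spatial.transform import Rotation as Ro
def delta(pos,R):
    "shift (cm) in current tool axes, and rotvec in tool axes, to world TCP pos & Rotation R"
    st=monitor.read_state(); C=Ro.from_euler("xyz",st["eef_rot"])
    d=C.inv().apply(np.array(pos)-st["eef_pos"])/10; r=(C.inv()*R).as_rotvec()
    np.set_printoptions(precision=3,suppress=True)
    print("t",st["clock"],"pos",st["eef_pos"],"q",st["joints"],"F",st["wrist_force"],"gap",st["finger_gap"]); print("shift cm",d,"turn",r)
def down(yawdeg): return Ro.from_euler("xyz",[np.pi,0,np.radians(yawdeg)])
E
python3 -m jog '[[2.9,-2.37,-0.5,0,0,0,100],[2.9,-2.37,-0.5,0,0,0,100],[2.9,-2.37,-0.5,0,0,0,100],[2.9,-2.37,-0.5,0,0,0,100],[2.9,-2.37,0,0,0,0,100],[2.9,-2.37,0,0,0,0,100],[2.9,-2.37,0,0,0,0,100],[2.9,-2.37,0,0,0,0,100]]' 30
python3 -m jog '[[2.9,-2.37,0,0,0,0,100],[2.9,-2.37,0,0,0,0,100],[2.9,-2.37,0,0,0,0,100],[2.9,-2.37,0,0,0,0,100],[2.9,-2.37,0,0,0,0,100],[2.9,-2.37,0,0,0,0.08,100],[0,0,0,0,0,0.08,100],[0,0,0,0,0,0,100]]'
python3 -c "
from h import *
delta([488.7,43.3,112],down(15.4))
crop(vision.camera('top'),215,125,90,70,8,'t2.png')
crop(vision.camera('side'),160,80,130,150,4,'s2.png')"
```

```text
clock: 1.2
eef_pos: [364.4, -224.8, 225.6]
eef_rot: [3.141, -0.0, 0.443]
wrist_force: [0.6, -0.1, -0.7]
finger_gap: 94.0
clock: 2.0
eef_pos: [460.4, -22.5, 225.3]
eef_rot: [-3.142, 0.0, 0.283]
wrist_force: [0.3, 0.6, -0.1]
finger_gap: 93.9
t 2.0 pos [460.427 -22.464 225.32 ] q [-0.128  0.083  1.732 -0.     1.327  1.159] F [ 0.275  0.6   -0.053] gap 93.8570804484149
shift cm [ 4.556 -5.523 11.331] turn [-0.     0.     0.014]
```

View pics/s2.png

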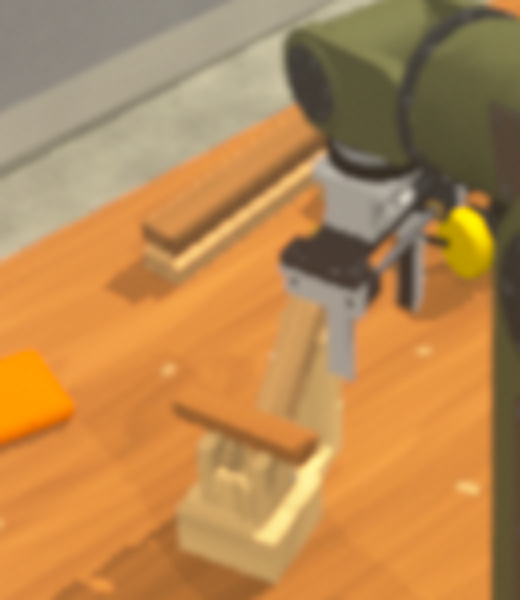

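View pics/t2.png

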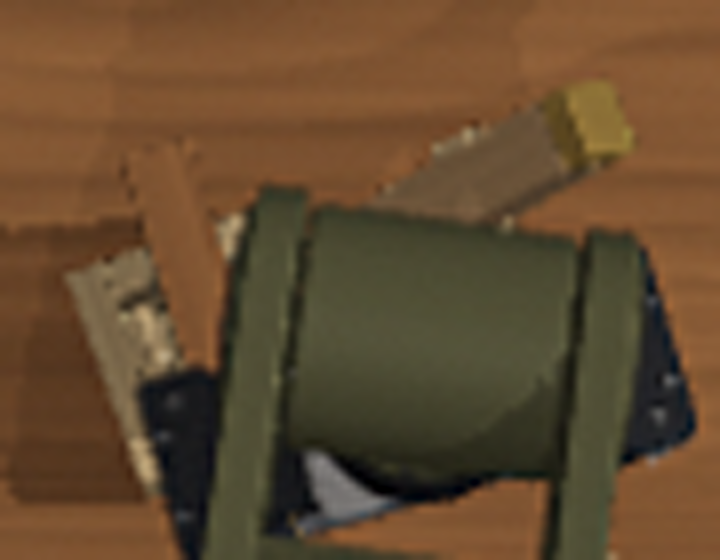

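Side view: the gripper hangs clear of the stand with its fingertips near (340,370) in the crop. Top view: the arm covers the middle of the stand, and the leg and offcut haven't moved. Next I move over the offcut's near end and descend.

```bash
python3 -m jog '[[1.5,-1.8,0,0,0,0.014,100],[1.5,-1.8,0,0,0,0,100],[1.5,-1.9,0,0,0,0,100],[0,0,2.5,0,0,0,100],[0,0,2.5,0,0,0,100],[0,0,2.5,0,0,0,100],[0,0,0,0,0,0,100]]'
python3 -c "
from h import *
delta([488.7,43.3,112],down(15.4))
crop(vision.camera('top'),215,125,90,70,8,'t3.png')
crop(vision.camera('side'),160,80,130,150,4,'s3.png')"
```

```text
clock: 2.8
eef_pos: [487.3, 41.2, 148.0]
eef_rot: [-3.14, 0.005, 0.269]
wrist_force: [-0.3, 0.1, 0.6]
finger_gap: 94.2
t 2.8 pos [487.335  41.174 147.987] q [ 0.009  0.226  1.755 -0.     1.165  1.311] F [-0.283  0.051  0.634] gap 94.24480743908292
shift cm [ 0.205 -0.164  3.598] turn [-0.001  0.005  0.001]
```

View pics/s3.png

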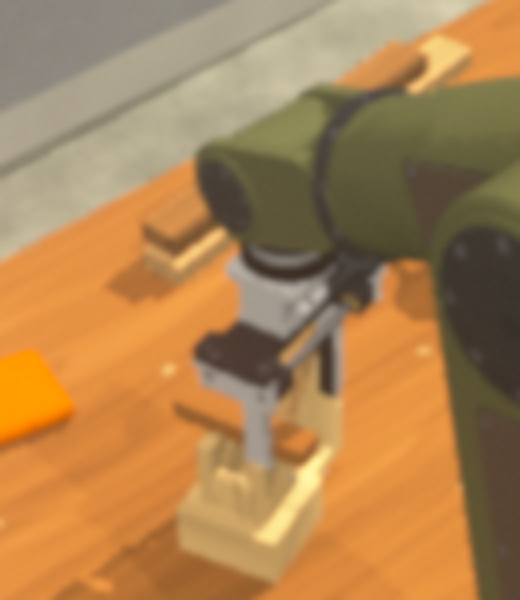

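The near finger's tip is at about (258,460) in the crop, straddling the near half of the offcut, which matches the measured pose. I'll descend and grip.

```bash
python3 -m jog '[[0.2,-0.16,1.2,0,-0.005,0,100],[0,0,1.2,0,0,0,100],[0,0,1.2,0,0,0,100],[0,0,0,0,0,0,60],[0,0,0,0,0,0,28],[0,0,0,0,0,0,10],[0,0,0,0,0,0,0],[0,0,0,0,0,0,0]]' 25
python3 -m jog '[[0,0,0,0,0,0,0],[0,0,0,0,0,0,0],[0,0,0,0,0,0,0],[0,0,0,0,0,0,0]]'
python3 -c "
from h import *
delta([488.7,43.3,112],down(15.4))
crop(vision.camera('side'),160,80,130,150,4,'s4.png')"
```

```text
clock: 3.7
eef_pos: [490.3, 44.0, 114.8]
eef_rot: [3.141, 0.004, 0.269]
wrist_force: [-0.3, -0.5, 0.1]
finger_gap: 57.6
clock: 4.1
eef_pos: [490.2, 44.0, 114.5]
eef_rot: [-3.142, 0.005, 0.269]
wrist_force: [-0.3, -0.5, 0.7]
finger_gap: 27.7
t 4.1 pos [490.206  43.964 114.456] q [ 0.016  0.275  1.78  -0.001  1.092  1.318] F [-0.29  -0.51   0.671] gap 27.691911822875444
shift cm [-0.162  0.024  0.246] turn [-0.     0.005  0.   ]
```

View pics/s4.png

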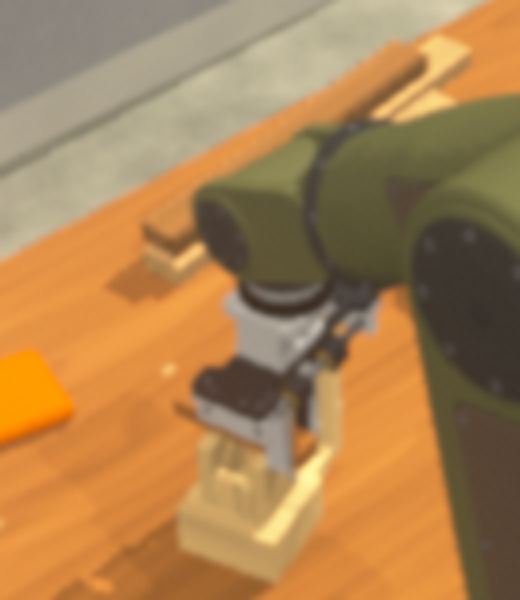

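The jaws stopped at 27.7 mm, so the 28 mm offcut is gripped. I'll lift straight up and retreat along the tool's -x.

```bash
python3 -m jog '[[0,0,-0.5,0,0,0,0],[0,0,-1,0,0,0,0],[0,0,-1.5,0,0,0,0],[0,0,-2,0,0,0,0],[-1,0,-1,0,0,0,0],[-2,0,0,0,0,0,0],[-2.5,0,0,0,0,0,0],[-2.5,0,0,0,0,0,0]]' 35
python3 -m jog '[[-2.5,0,0,0,0,0,0],[-2.5,0.5,0,0,0,0,0],[-2,1.5,0,0,0,0,0],[-1,2.5,0,0,0,0,0],[0,2.5,0,0,0,0,0],[0,2.5,1,0,0,0,0],[0,1.5,2,0,0,0,0],[0,0.5,2,0,0,0,0]]'
python3 -c "
from h import *
delta([365,-110,7],down(15.4))
cv2.imwrite('pics/s5.png',vision.camera('side')['color'])
crop(vision.camera('top'),200,110,120,110,5,'t5.png')"
```

```text
clock: 4.95
eef_pos: [412.6, 22.7, 175.5]
eef_rot: [3.141, 0.004, 0.269]
wrist_force: [0.4, 0.2, 0.3]
finger_gap: 28.1
clock: 5.75
eef_pos: [367.1, -110.8, 125.5]
eef_rot: [3.14, 0.004, 0.267]
wrist_force: [0.1, -0.2, -0.4]
finger_gap: 27.8
t 5.75 pos [ 367.086 -110.776  125.535] q [-0.386  0.02   2.048 -0.004  1.076  0.919] F [ 0.14  -0.176 -0.434] gap 27.814088622200124
shift cm [-0.138 -0.144 11.854] turn [ 0.001  0.004 -0.001]
```

View pics/s5.png

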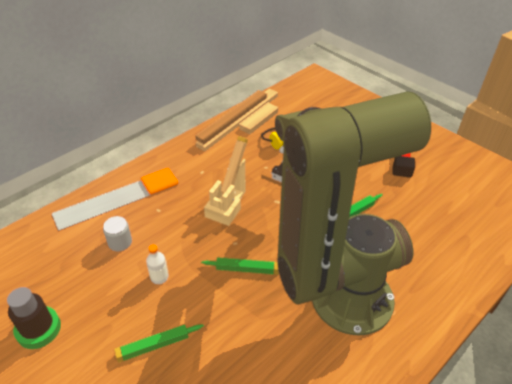

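View pics/t5.png

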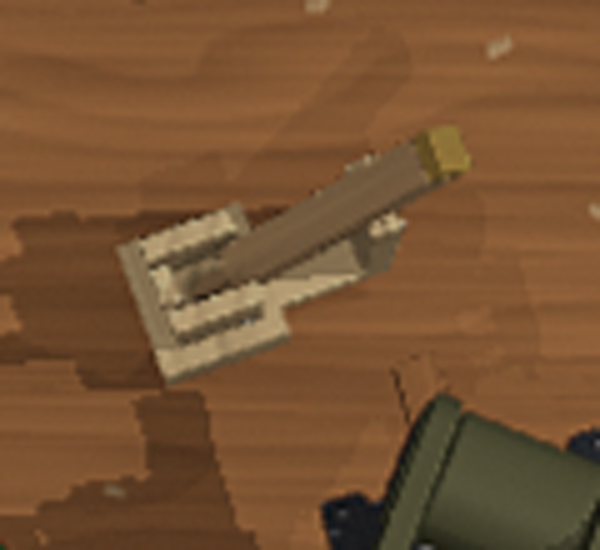

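The offcut is held, with its far end at (415,375) in the top crop, and the leg still leans. The way down to the bench is clear.

```bash
python3 -m jog '[[0,0,2,0,0,0,0],[0,0,2.5,0,0,0,0],[0,0,2.5,0,0,0,0],[0,0,2,0,0,0,0],[0,0,1,0,0,0,0],[0,0,0.4,0,0,0,0],[0,0,0,0,0,0,0],[0,0,0,0,0,0,0]]'
python3 -c "
from h import *
delta([365,-110,7],down(15.4))
crop(vision.camera('top'),200,110,160,120,5,'t6.png')
crop(vision.camera('side'),190,110,130,100,6,'s6.png')"
```

```text
clock: 6.65
eef_pos: [366.6, -109.7, 22.2]
eef_rot: [3.141, 0.004, 0.269]
wrist_force: [-0.2, 0.4, -0.3]
finger_gap: 27.9
t 6.65 pos [ 366.621 -109.695   22.196] q [-0.384  0.216  2.131 -0.004  0.797  0.92 ] F [-0.18   0.416 -0.264] gap 27.941682148438108
shift cm [-0.159 -0.015  1.52 ] turn [0.001 0.004 0.   ]
```

View pics/t6.png

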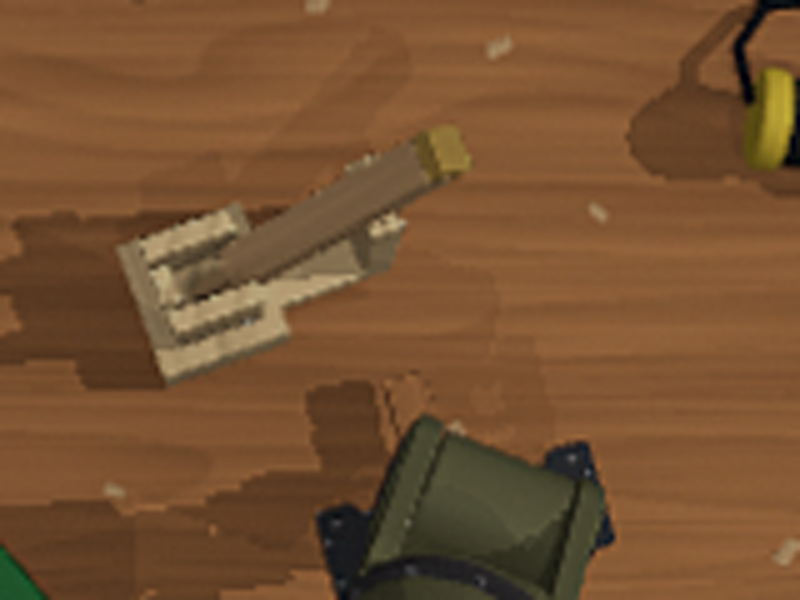

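View pics/s6.png

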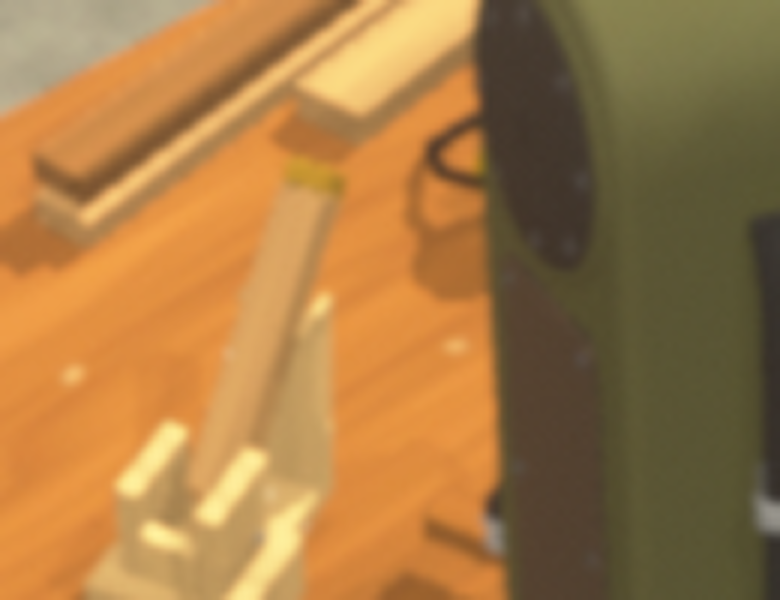

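The offcut is low and roughly level over clear bench (seen at (425,525) in the side crop). I'll ease it down, watching the wrist force.

```bash
python3 -m jog '[[0,0,0.4,0,0,0,0],[0,0,0.4,0,0,0,0],[0,0,0.4,0,0,0,0],[0,0,0,0,0,0,0],[0,0,0,0,0,0,0]]'
python3 -m jog '[[0,0,0.1,0,0,0,0],[0,0,0.1,0,0,0,0],[0,0,0.0,0,0,0,0],[0,0,0,0,0,0,0]]'
python3 -m jog '[[0,0,0.1,0,0,0,0],[0,0,0.1,0,0,0,0],[0,0,0.0,0,0,0,0],[0,0,0,0,0,0,0]]'
```

```text
clock: 7.25
eef_pos: [365.9, -109.5, 9.1]
eef_rot: [-3.141, 0.005, 0.269]
wrist_force: [0.6, 0.2, -0.4]
finger_gap: 27.8
clock: 7.65
eef_pos: [366.0, -109.5, 7.3]
eef_rot: [3.142, 0.005, 0.269]
wrist_force: [-0.4, 0.1, -0.4]
finger_gap: 27.9
clock: 8.05
eef_pos: [365.9, -109.5, 5.2]
eef_rot: [-3.142, 0.005, 0.269]
wrist_force: [-0.0, 0.6, -1.4]
finger_gap: 28.1
```

```bash
python3 -m jog '[[0,0,0.1,0,0,0,0],[0,0,0.0,0,0,0,0],[0,0,0,0,0,0,0]]'
python3 -m jog '[[0,0,0.1,0,0,0,0],[0,0,0.0,0,0,0,0],[0,0,0,0,0,0,0]]'
python3 -c "
from h import *
print(monitor.read_state()['moment'])
crop(vision.camera('side'),240,170,60,60,10,'s7.png')"
```

```text
clock: 8.35
eef_pos: [365.9, -109.5, 4.2]
eef_rot: [-3.142, 0.005, 0.269]
wrist_force: [0.1, -0.3, -1.3]
finger_gap: 27.8
clock: 8.65
eef_pos: [365.9, -109.5, 3.2]
eef_rot: [-3.142, 0.005, 0.269]
wrist_force: [-0.9, -0.6, -0.1]
finger_gap: 27.7
[ 0.00553913  0.03195889 -0.04026217]
```

View pics/s7.png

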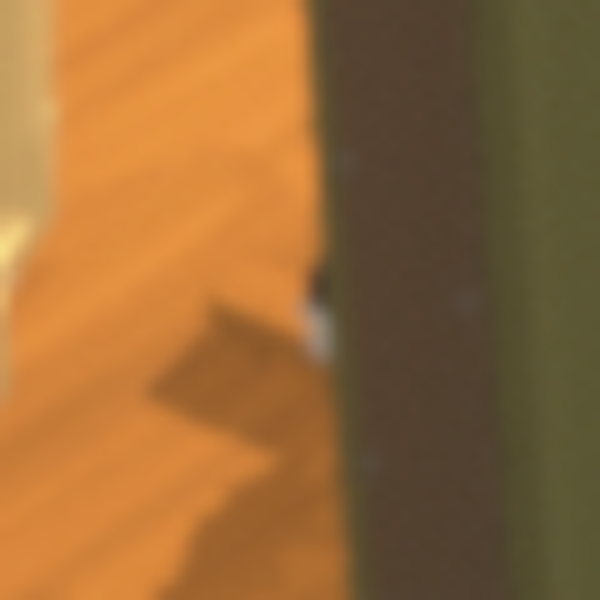

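The geometry says the fingertips sit about 5.5 mm below the offcut's underside, so they'd touch the bench first. I'll dip the far end to the bench with a small pitch, then let go from a few millimetres up.

```bash
python3 -m jog '[[0,0,0.1,0,-0.02,0,0],[0,0,0.05,0,-0.015,0,0],[0,0,0,0,-0.015,0,0],[0,0,0,0,0,0,0],[0,0,0,0,0,0,0]]'
python3 -m jog '[[0,0,0,0,0,0,32],[0,0,0,0,0,0,36],[0,0,0,0,0,0,40],[0,0,0,0,0,0,50],[0,0,0,0,0,0,60],[0,0,0,0,0,0,60]]' 10
python3 -m jog '[[0,0,-0.3,0,0.05,0,60],[0,0,-1,0,0,0,60],[0,0,-2.5,0,0,0,60],[0,0,-4,0,0,0,60],[0,0,-4,0,0,0,60],[0,0,-4,0,0,0,60],[0,0,-4,0,0,0,60],[0,0,-2,0,0,0,100]]' 
python3 -c "
from h import *
delta([365,-110,7],down(111))
cv2.imwrite('pics/s8.png',vision.camera('side')['color'])
crop(vision.camera('top'),200,110,160,120,5,'t8.png')"
```

```text
clock: 9.2
eef_pos: [365.9, -109.5, 1.7]
eef_rot: [-3.141, 0.055, 0.269]
wrist_force: [0.2, -0.9, -0.7]
finger_gap: 27.6
clock: 9.8
eef_pos: [365.9, -109.6, 1.8]
eef_rot: [-3.142, 0.055, 0.269]
wrist_force: [-0.3, -0.6, -1.0]
finger_gap: 55.5
clock: 10.6
eef_pos: [367.5, -109.5, 223.8]
eef_rot: [3.138, 0.003, 0.268]
wrist_force: [0.8, -0.3, -1.0]
finger_gap: 61.5
t 10.6 pos [ 367.484 -109.494  223.815] q [-0.382 -0.099  1.917 -0.004  1.325  0.922] F [ 0.778 -0.277 -1.04 ] gap 61.48106170614939
shift cm [-0.194 -0.085 21.682] turn [ 0.     0.005 -1.669]
```

View pics/t8.png

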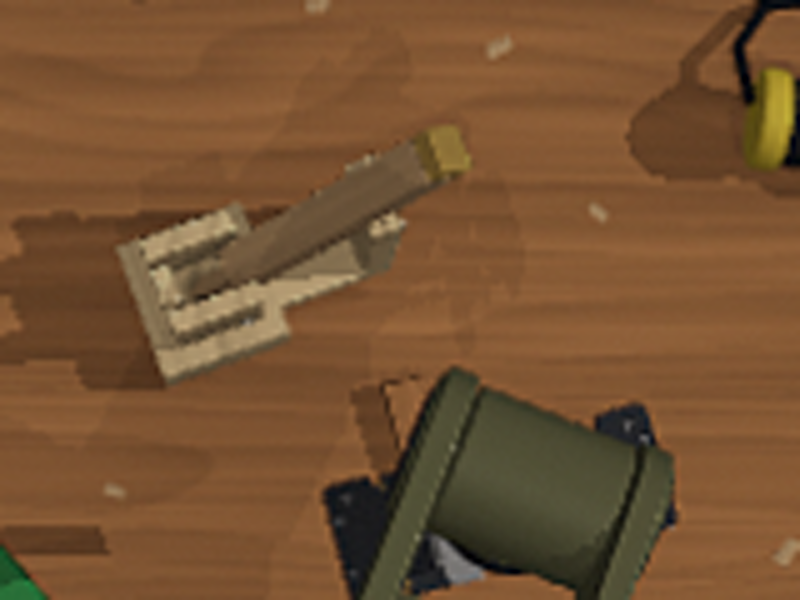

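Run:
```python
from h import *
t=vision.camera("top");s=vision.camera("side")
c0=np.array([534,58.,0]);yaw=21
R=cv2.Rodrigues(np.array([0,0,np.radians(yaw)]))[0]
L=[[(48,45,50),(-48,45,50),(-48,-45,50)]]+[[(a*18,-33,120),(a*18,29,120),(a*33,29,120),(a*33,-33,120),(a*18,-33,120)] for a in(-1,1)]+[[(a*19,-131,160),(a*19,-109,160),(a*25,-109,160),(a*25,-131,160),(a*19,-131,160)] for a in(-1,1)]
th=np.radians(44)
for n,c,x0,y0,w,h,k in (("t",t,220,125,80,65,9),("s",s,200,130,60,95,6)):
    im=cv2.resize(c["color"][y0:y0+h,x0:x0+w],None,fx=k,fy=k,interpolation=cv2.INTER_CUBIC)
    for l in L:
        q=((proj(c,[c0+R@np.array(p,float) for p in l])-[x0,y0]+.5)*k-.5).astype(int)
        cv2.polylines(im,[q.reshape(-1,1,2)],False,(0,0,255),1)
    cv2.imwrite(f"pics/ov2_{n}.png",im)
```

```text
(no output)
```

View pics/ov2_t.png

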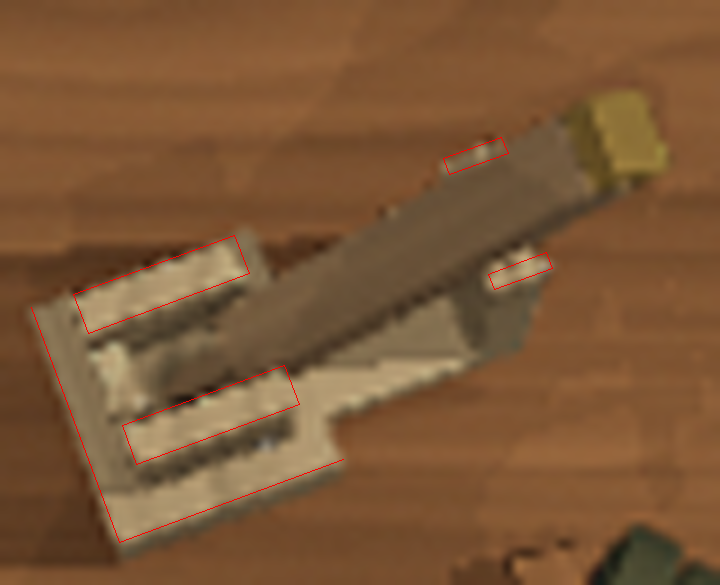

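View pics/ov2_s.png

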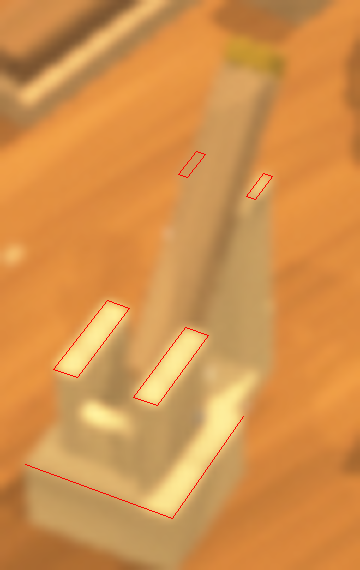

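Run:
```python
from h import *
np.set_printoptions(precision=1,suppress=True)
t=vision.camera("top");s=vision.camera("side")
T=lambda U,V:((U+.5)/9-.5+220,(V+.5)/9-.5+125)
S=lambda U,V:((U+.5)/6-.5+200,(V+.5)/6-.5+130)
p,g=tri(t,T(630,136),s,S(256,50));print(p,g)
R=cv2.Rodrigues(np.array([0,0,np.radians(21.2)]))[0]
c0=np.array([534,58,0]);print("stand frame",R.T@(p-c0))
for z in(214,218,222,226): print(z,R.T@(onz(t,T(630,136),z)-c0), R.T@(onz(s,S(256,50),z)-c0))
# leg geometry from lean th about tip (0,y0,z0), resting on post edge (y=-109 or -131,z=142)
th=np.radians(44);u=np.array([-np.sin(th),np.cos(th)]);n=np.array([-np.cos(th),-np.sin(th)]) # underside normal
for y0 in(-3,0,3):
  # underside line: tip + s*u + 15 n passes through (-131,142)or(-109,142): solve z0
  for ye in (-109,-131):
    s_=(ye-y0-15*n[0])/u[0]; z0=142-(s_*u[1]+15*n[1]); e=np.array([y0,z0])+249*u; print(y0,ye,"tipz",z0,"end",e)
```

```text
[591.7 -94.3 221.9] 2.626100777167373
stand frame [  -1.2 -162.8  221.9]
214 [  -1.  -164.6  214. ] [   4.5 -171.3  214. ]
218 [  -1.8 -163.9  218. ] [   2.3 -166.8  218. ]
222 [  -2.5 -163.3  222. ] [  -0.  -162.4  222. ]
226 [  -3.3 -162.6  226. ] [  -2.3 -157.9  226. ]
-3 -109 tipz 53.827134832585514 end [-176.   232.9]
-3 -131 tipz 31.045467929192995 end [-176.   210.2]
0 -109 tipz 50.72054389121381 end [-173.   229.8]
0 -131 tipz 27.93887698782129 end [-173.   207.1]
3 -109 tipz 47.6139529498421 end [-170.   226.7]
3 -131 tipz 24.832286046449582 end [-170.   203.9]
```

Both views agree with the model overlay: the hole is at (534,58), stand yaw is about 21°, and the brass end in stand axes is about (-1,-165,222). Now I'll move above and beyond the brass end, turning the tool.

```bash
python3 -m jog '[[2.5,1.0,-2,0,0,0,100],[2.85,1.3,-2,0,0,0,100],[2.85,1.3,-2,0,0,0,100],[2.85,1.3,-1,0,0,0,100],[2.85,1.3,-1,0,0,0,100],[2.85,1.3,0,0,0,0,100],[2.85,1.3,0,0,0,0,100],[2.85,1.3,0,0,0,0,100]]'
python3 -m jog '[[0,0,0,0,0,-0.14,100],[0,0,0,0,0,-0.14,100],[0,0,0,0,0,-0.14,100],[0,0,0,0,0,-0.14,100],[0,0,0,0,0,-0.14,100],[0,0,0,0,0,-0.14,100],[0,0,0,0,0,-0.14,100],[0,0,0,0,0,-0.14,100]]'
python3 -m jog '[[0,0,0,0,0,-0.14,100],[0,0,0,0,0,-0.14,100],[0,0,0,0,0,-0.14,100],[0,0,0,0,0,-0.13,100]]'
cat >> h.py <<'E'
YAW=21.2; HOLE=np.array([534,58,0.])
RS=Ro.from_euler("z",np.radians(YAW))
def tool(lean): # tool along leg leaning `lean` deg toward stand -y
    return down(YAW+90)*Ro.from_rotvec([0,np.radians(lean),0])
def W(p): return HOLE+RS.apply(p)
def instand():
    st=monitor.read_state(); C=Ro.from_euler("xyz",st["eef_rot"]); p=RS.inv().apply(st["eef_pos"]-HOLE)
    np.set_printoptions(precision=2,suppress=True); print("TCP in stand",p,"tool z in stand",RS.inv().apply(C.apply([0,0,1])),"F stand",RS.inv().apply(st["wrist_force"]),"gap",round(st["finger_gap"],1),"t",st["clock"],"q",st["joints"])
E
python3 -c "
from h import *
delta(W([-1,-222,282]),tool(44)); delta(W([-1,-222,282]),tool(0))
instand()
crop(vision.camera('top'),200,110,160,120,5,'t9.png')"
```

```text
clock: 11.7
eef_pos: [611.7, -147.0, 296.8]
eef_rot: [-3.14, 0.008, 0.268]
wrist_force: [-0.7, -0.3, 0.4]
finger_gap: 93.9
clock: 12.5
eef_pos: [610.6, -146.8, 296.9]
eef_rot: [-3.134, 0.002, 1.394]
wrist_force: [-0.0, -0.1, 0.0]
finger_gap: 94.1
clock: 12.9
eef_pos: [610.6, -146.9, 296.9]
eef_rot: [-3.134, -0.002, 1.944]
wrist_force: [-0.5, 0.1, -0.6]
finger_gap: 94.0
t 12.9 pos [ 610.567 -146.867  296.865] q [-0.293  0.441  1.122 -0.003  1.586 -0.667] F [-0.528  0.143 -0.573] gap 93.99446445350237
shift cm [-0.335  0.18   1.485] turn [-0.008  0.766  0.   ]
t 12.9 pos [ 610.567 -146.867  296.865] q [-0.293  0.441  1.122 -0.003  1.586 -0.667] F [-0.528  0.143 -0.573] gap 93.99446445350237
shift cm [-0.335  0.18   1.485] turn [-0.007 -0.002  0.003]
TCP in stand [  -2.7  -218.69  296.86] tool z in stand [-0.01  0.   -1.  ] F stand [-0.44  0.32 -0.57] gap 94.0 t 12.9 q [-0.29  0.44  1.12 -0.    1.59 -0.67]
```

View pics/t9.png

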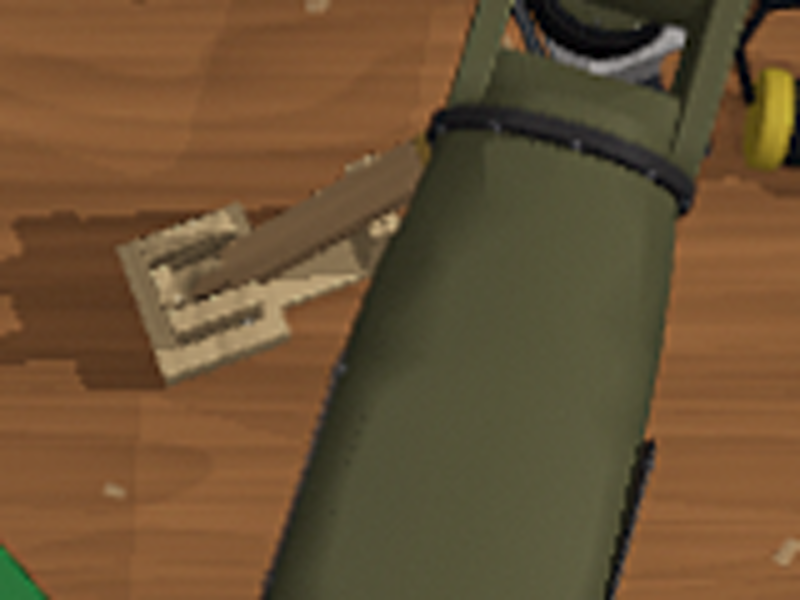

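The leg is still leaning, with its brass end just visible at (425,145) beside the forearm. I'll tilt the tool about its y.

```bash
python3 -m jog '[[0,0,0,-0.008,0.12,0,100],[0,0,0,0,0.13,0,100],[0,0,0,0,0.13,0,100],[0,0,0,0,0.13,0,100],[0,0,0,0,0.13,0,100],[0,0,0,0,0.126,0,100],[0,0,0,0,0,0,100]]'
python3 -c "
from h import *
delta(W([-1,-222,282]),tool(44)); 
instand()
print(vision.camera('side')['color'].shape);cv2.imwrite('pics/s10.png',vision.camera('side')['color'])
crop(vision.camera('top'),200,110,160,120,5,'t10.png')"
```

```text
clock: 13.65
eef_pos: [610.5, -148.5, 293.9]
eef_rot: [-3.135, -0.775, 1.929]
wrist_force: [0.1, 0.3, -0.2]
finger_gap: 94.0
t 13.65 pos [ 610.525 -148.51   293.879] q [-0.496  0.797  0.751  0.575  2.151 -0.675] F [ 0.143  0.299 -0.228] gap 94.01223276310549
shift cm [-0.957  0.24   0.724] turn [ 0.002 -0.007 -0.008]
TCP in stand [  -3.33 -220.21  293.88] tool z in stand [ 0.    0.7  -0.71] F stand [ 0.24  0.23 -0.23] gap 94.0 t 13.65 q [-0.5   0.8   0.75  0.57  2.15 -0.67]
(384, 512, 3)
```

View pics/s10.png

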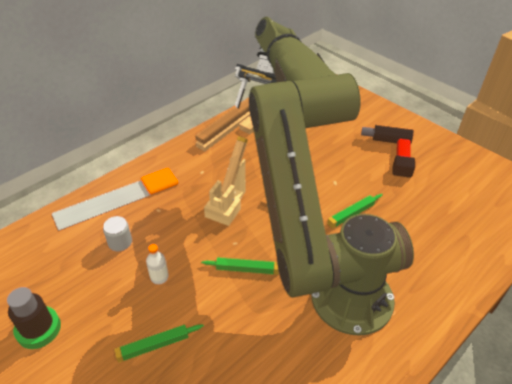

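View pics/t10.png

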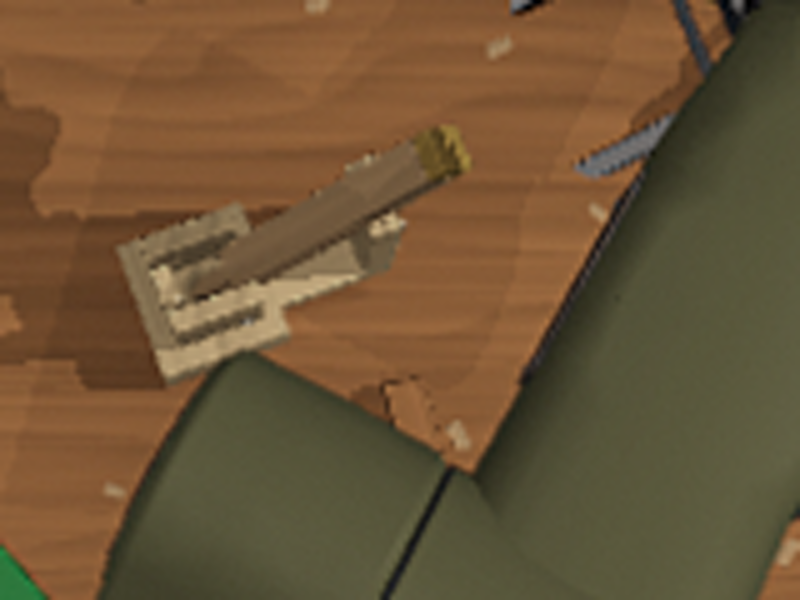

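The tilted pose is reached, with a fingertip at (585,165) in the top crop and the brass end at (445,150). I'll correct and advance along the leg axis.

```bash
python3 -m jog '[[-0.5,0.12,1.5,0,-0.007,-0.008,100],[-0.46,0.12,2,0,0,0,100],[0,0,2.5,0,0,0,100],[0,0,2.5,0,0,0,100],[0,0,0.5,0,0,0,100],[0,0,0,0,0,0,100]]'
python3 -c "
from h import *
delta(W([-1,-132,188]),tool(44)); 
instand()
c=vision.camera('top');crop(c,220,110,120,90,6,'t11.png')
print(proj(c,W([-1,-132,188])),proj(c,monitor.read_state()['eef_pos']))
crop(vision.camera('side'),190,40,130,130,4,'s11.png')"
```

```text
clock: 14.4
eef_pos: [593.5, -93.9, 228.0]
eef_rot: [3.129, -0.757, 1.954]
wrist_force: [-0.6, -0.1, 0.3]
finger_gap: 94.1
t 14.4 pos [593.469 -93.878 228.03 ] q [-0.437  0.712  1.032  0.538  1.94  -0.759] F [-0.568 -0.074  0.316] gap 94.1080525941389
shift cm [-0.488 -0.175  5.045] turn [0.004 0.011 0.01 ]
TCP in stand [   0.52 -163.11  228.03] tool z in stand [ 0.    0.69 -0.73] F stand [-0.56  0.14  0.32] gap 94.1 t 14.4 q [-0.44  0.71  1.03  0.54  1.94 -0.76]
[[279.04 145.22]] [[289.53 138.19]]
```

View pics/t11.png

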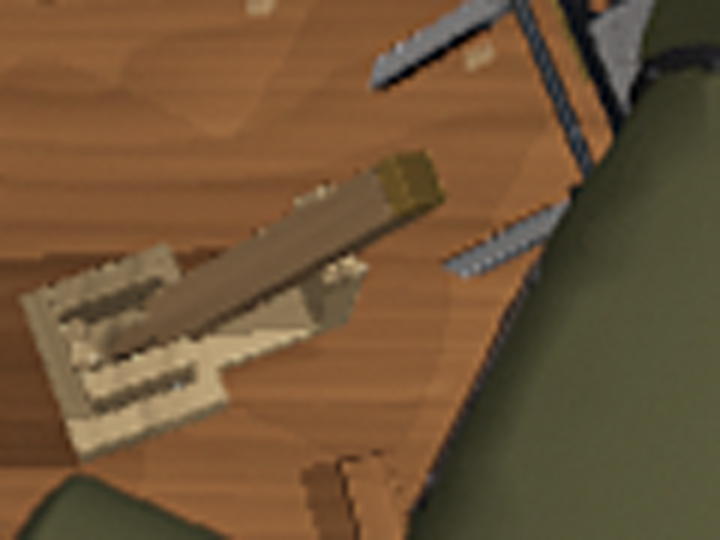

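View pics/s11.png

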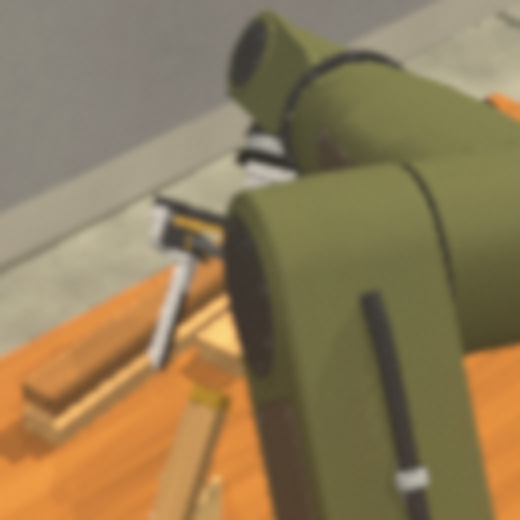

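The fingertip midpoint in the top crop is about (411,174) and coincides with the brass end at (413,175), so the tool is aligned. I'll advance 5 cm and close gently.

```bash
python3 -m jog '[[-0.3,-0.1,1.2,0,0.011,0.01,100],[-0.15,0,1.3,0,0,0,100],[0,0,1.3,0,0,0,100],[0,0,1.2,0,0,0,100],[0,0,0,0,0,0,60],[0,0,0,0,0,0,50],[0,0,0,0,0,0,45],[0,0,0,0,0,0,45]]' 10
python3 -c "
from h import *
delta(W([-1,-132,188]),tool(44)); 
instand()
c=vision.camera('top');crop(c,220,110,120,90,6,'t12.png')
crop(vision.camera('side'),190,80,80,100,6,'s12.png')"
```

```text
clock: 15.3
eef_pos: [581.5, -65.8, 188.1]
eef_rot: [3.139, -0.77, 1.939]
wrist_force: [-0.4, 1.2, 0.0]
finger_gap: 65.3
t 15.3 pos [581.545 -65.781 188.073] q [-0.41   0.698  1.154  0.543  1.842 -0.78 ] F [-0.449  1.198  0.008] gap 65.2931368045787
shift cm [ 0.038 -0.057  0.047] turn [ 0.005 -0.002 -0.002]
TCP in stand [  -0.44 -132.6   188.07] tool z in stand [ 0.    0.7  -0.72] F stand [0.01 1.28 0.01] gap 65.3 t 15.3 q [-0.41  0.7   1.15  0.54  1.84 -0.78]
```

View pics/t12.png

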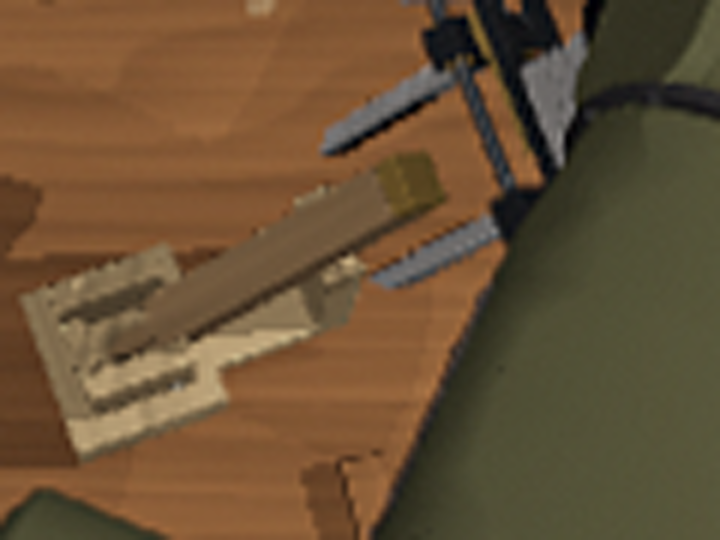

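View pics/s12.png

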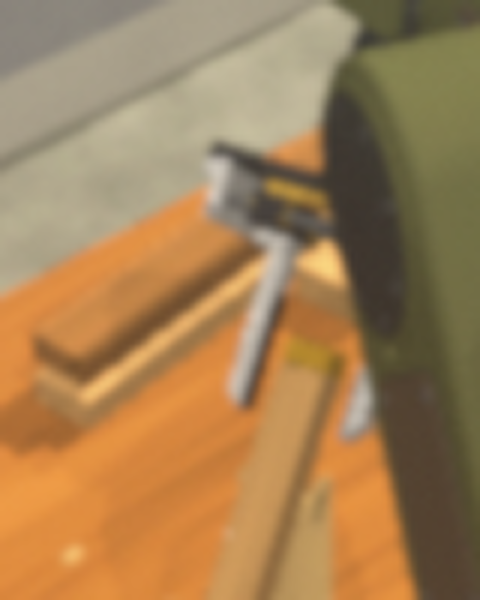

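The fingers straddle the leg near (330,152) and (378,282) in the top crop. Closing.

```bash
python3 -m jog '[[0,0,0,0,0,0,34],[0,0,0,0,0,0,30],[0,0,0,0,0,0,15],[0,0,0,0,0,0,5],[0,0,0,0,0,0,0],[0,0,0,0,0,0,0],[0,0,0,0,0,0,0],[0,0,0,0,0,0,0]]' 8
python3 -m jog '[[0,0,0,0,0,0,0],[0,0,0,0,0,0,0]]' 35
python3 -c "
from h import *
instand()
c=vision.camera('top');crop(c,220,110,120,90,6,'t13.png')
crop(vision.camera('side'),190,80,80,100,6,'s13.png')"
```

```text
clock: 16.2
eef_pos: [581.3, -65.4, 187.7]
eef_rot: [3.139, -0.77, 1.938]
wrist_force: [0.2, -0.5, -0.6]
finger_gap: 29.3
clock: 16.4
eef_pos: [581.3, -65.4, 187.7]
eef_rot: [3.139, -0.771, 1.938]
wrist_force: [0.4, -0.9, -0.3]
finger_gap: 29.9
TCP in stand [  -0.49 -132.16  187.69] tool z in stand [ 0.    0.7  -0.72] F stand [ 0.03 -0.96 -0.3 ] gap 29.9 t 16.4 q [-0.41  0.7   1.16  0.54  1.84 -0.78]
```

View pics/t13.png

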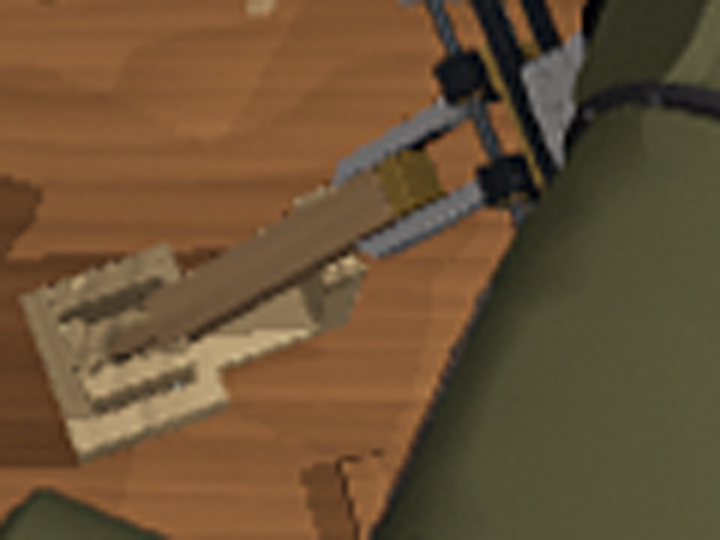

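View pics/s13.png

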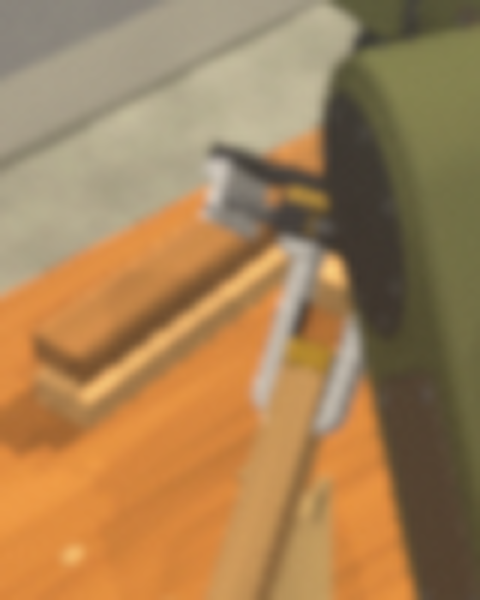

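The leg is gripped (29.9 mm gap) with its tip near (0,8,45) in stand axes, as it must be. I'll lift it slightly along its axis, then rotate about the tip.

```bash
python3 -m jog '[[0.1,0,-0.3,0,0,0,0],[0.15,0,-0.5,0,0,0,0],[0.2,0,-0.5,0,0,0,0],[0.1,0,-0.4,0,0,0,0],[0,0,0,0,0,0,0]]'
python3 -m jog '[[1,0,0.02,0,-0.05,0,0],[2,0,0.1,0,-0.1,0,0],[2,0,0.1,0,-0.1,0,0],[0,0,0,0,0,0,0]]'
python3 -c "
from h import *
instand()
c=vision.camera('top');crop(c,220,110,120,90,6,'t14.png')
crop(vision.camera('side'),190,70,80,150,4,'s14.png')"
```

```text
clock: 17.0
eef_pos: [584.4, -73.2, 204.4]
eef_rot: [3.138, -0.77, 1.939]
wrist_force: [-0.2, -0.6, -0.8]
finger_gap: 29.7
clock: 17.4
eef_pos: [569.9, -33.3, 237.2]
eef_rot: [3.134, -0.514, 1.944]
wrist_force: [0.6, -0.8, -0.9]
finger_gap: 30.0
TCP in stand [  0.43 -98.09 237.25] tool z in stand [ 0.01  0.49 -0.87] F stand [ 0.29 -0.92 -0.87] gap 30.0 t 17.4 q [-0.31  0.5   1.25  0.4   1.71 -0.69]
```

View pics/t14.png

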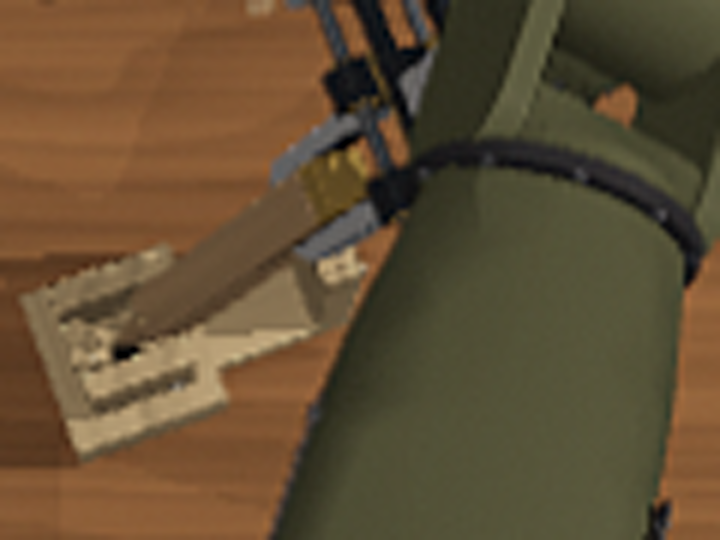

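View pics/s14.png

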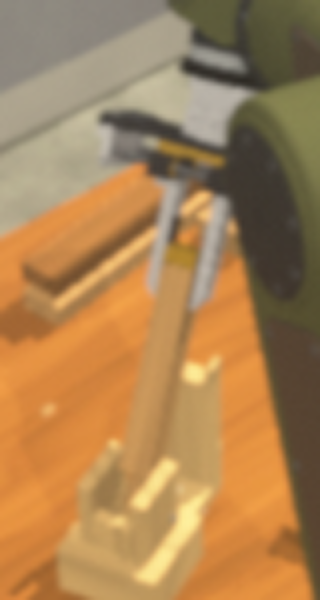

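The leg is off its rest, swinging up, and the dark hole shows at (125,352) in the top crop. I'll keep rotating about the tip.

```bash
python3 -m jog '[[1.6,0,0.06,0,-0.08,0,0],[2,0,0.1,0,-0.1,0,0],[2,0,0.1,0,-0.1,0,0],[2,0,0.1,0,-0.1,0,0],[1.0,0,0.03,0,-0.05,0,0],[0,0,0,0,0,0,0],[0,0,0,0,0,0,0]]'
python3 -c "
from h import *
c=vision.camera('top');print('hole?',onz(c,(240.8,168.6),50))
delta(W([0,0,262]),tool(0))
instand()
crop(c,220,110,120,90,6,'t15.png')
crop(vision.camera('side'),190,70,80,150,4,'s15.png')"
```

```text
clock: 18.2
eef_pos: [540.6, 40.0, 258.6]
eef_rot: [-3.141, -0.093, 1.937]
wrist_force: [-0.2, 0.3, -1.7]
finger_gap: 30.1
hole? [529.0583633   56.34438256  50.        ]
t 18.25 pos [540.768  39.584 258.535] q [-0.037  0.265  1.444  0.086  1.469 -0.412] F [-0.067  0.291 -0.797] gap 29.937401674600284
shift cm [ 1.986  0.025 -0.163] turn [-0.    -0.093 -0.005]
TCP in stand [ -0.35 -19.62 258.54] tool z in stand [ 0.    0.09 -1.  ] F stand [ 0.04  0.3  -0.8 ] gap 29.9 t 18.25 q [-0.04  0.27  1.44  0.09  1.47 -0.41]
```

View pics/t15.png

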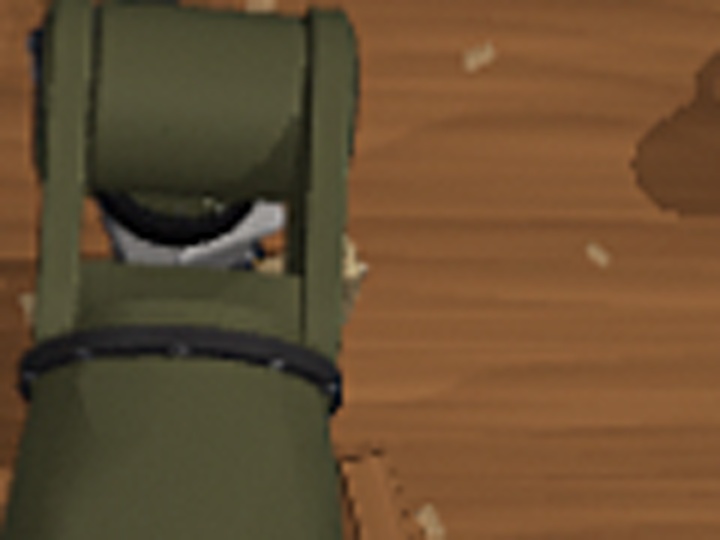

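View pics/s15.png

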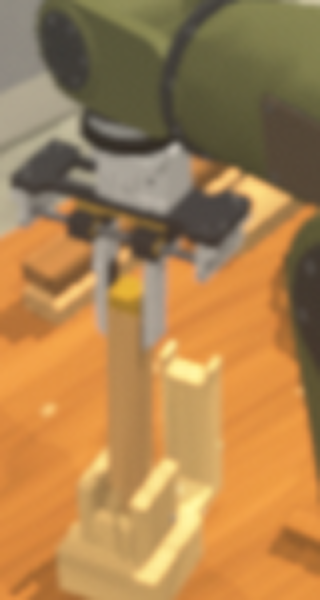

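```bash
python3 -m jog '[[1.0,0.01,0.03,0,-0.05,-0.005,0],[0.86,0.01,0.02,0,-0.043,0,0],[0,0,0,0,0,0,0],[0,0,0,0,0,0,0],[0,0,0,0,0,0,0]]'
python3 -c "
from h import *
delta(W([0,0,262]),tool(0))
instand()
c=vision.camera('side');crop(c,190,70,80,150,4,'s16.png')
k=8;x0,y0=200,115
im=cv2.resize(c['color'][y0:y0+75,x0:x0+45],None,fx=k,fy=k,interpolation=cv2.INTER_CUBIC)
st=monitor.read_state();p=st['eef_pos']; C=Ro.from_euler('xyz',st['eef_rot'])
tip=p+C.apply([0,0,200]);end=p-C.apply([0,0,49]);sh=p+C.apply([0,0,151])
print('tip',RS.inv().apply(tip-HOLE))
for off in [(-15,15,0),(-15,-15,0),(15,15,0)]:
  o=RS.apply(off); q=((proj(c,[end+o,sh+o])-[x0,y0]+.5)*k-.5).astype(int); cv2.line(im,tuple(map(int,q[0])),tuple(map(int,q[1])),(0,0,255),1)
cv2.imwrite('pics/s16b.png',im)
"
```

```text
clock: 18.8
eef_pos: [534.3, 57.0, 259.9]
eef_rot: [3.14, 0.001, 1.941]
wrist_force: [0.4, -0.4, 0.1]
finger_gap: 29.4
t 18.8 pos [534.345  57.017 259.937] q [ 0.039  0.234  1.478 -0.001  1.428 -0.331] F [ 0.436 -0.387  0.144] gap 29.41084375245476
shift cm [ 0.104  0.004 -0.206] turn [ 0.001  0.001 -0.   ]
TCP in stand [ -0.03  -1.04 259.94] tool z in stand [ 0. -0. -1.] F stand [ 0.27 -0.52  0.14] gap 29.4 t 18.8 q [ 0.04  0.23  1.48 -0.    1.43 -0.33]
tip [ 0.25 -1.33 60.  ]
```

View pics/s16b.png

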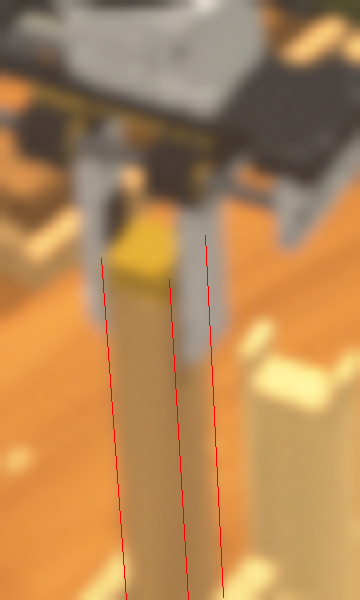

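The overlay (red) tracks the leg's edges to within about 2 mm, so the leg is upright over the hole with its tip at about (0,-1,60). I'll lower it in steps and watch the force.

```bash
python3 -m jog '[[0.05,0,0.5,0,0,0,0],[0,0,0.5,0,0,0,0],[0,0,0.5,0,0,0,0],[0,0,0.3,0,0,0,0],[0,0,0,0,0,0,0]]'
python3 -c "
from h import *
instand()"
python3 -m jog '[[0,0,0.4,0,0,0,0],[0,0,0.4,0,0,0,0],[0,0,0.4,0,0,0,0],[0,0,0,0,0,0,0]]'
python3 -c "
from h import *
instand()"
```

```text
clock: 19.35
eef_pos: [533.8, 58.3, 241.7]
eef_rot: [3.141, 0.002, 1.942]
wrist_force: [-0.6, 0.2, -1.3]
finger_gap: 29.8
TCP in stand [ -0.08   0.35 241.69] tool z in stand [ 0. -0. -1.] F stand [-0.5   0.43 -1.28] gap 29.8 t 19.35 q [ 0.04  0.24  1.51 -0.    1.39 -0.33]
clock: 19.75
eef_pos: [533.8, 58.3, 229.6]
eef_rot: [3.141, 0.002, 1.942]
wrist_force: [0.3, 0.2, -1.8]
finger_gap: 29.6
TCP in stand [ -0.11   0.35 229.6 ] tool z in stand [ 0. -0. -1.] F stand [ 0.33  0.1  -1.75] gap 29.6 t 19.75 q [ 0.04  0.25  1.53 -0.    1.36 -0.33]
```

```bash
python3 -m jog '[[0,0,0.4,0,0,0,0],[0,0,0.4,0,0,0,0],[0,0,0.3,0,0,0,0],[0,0,0,0,0,0,0]]'
python3 -c "
from h import *
instand()"
python3 -m jog '[[0,0,0.2,0,0,0,0],[0,0,0.2,0,0,0,0],[0,0,0,0,0,0,0]]'
python3 -c "
from h import *
instand()
cv2.imwrite('pics/s17.png',cv2.resize(vision.camera('side')['color'][110:225,190:270],None,fx=5,fy=5,interpolation=cv2.INTER_CUBIC))"
```

```text
clock: 20.15
eef_pos: [533.9, 58.3, 218.7]
eef_rot: [3.14, 0.002, 1.942]
wrist_force: [0.5, -0.9, -1.1]
finger_gap: 29.9
TCP in stand [ -0.04   0.29 218.75] tool z in stand [ 0. -0. -1.] F stand [ 0.13 -0.98 -1.1 ] gap 29.9 t 20.15 q [ 0.04  0.26  1.54 -0.    1.34 -0.33]
clock: 20.45
eef_pos: [534.0, 58.3, 215.0]
eef_rot: [3.14, 0.002, 1.942]
wrist_force: [-0.1, 0.4, -0.7]
finger_gap: 29.7
TCP in stand [  0.06   0.27 215.01] tool z in stand [ 0. -0. -1.] F stand [ 0.03  0.37 -0.66] gap 29.7 t 20.45 q [ 0.04  0.26  1.55 -0.    1.33 -0.33]
```

View pics/s17.png

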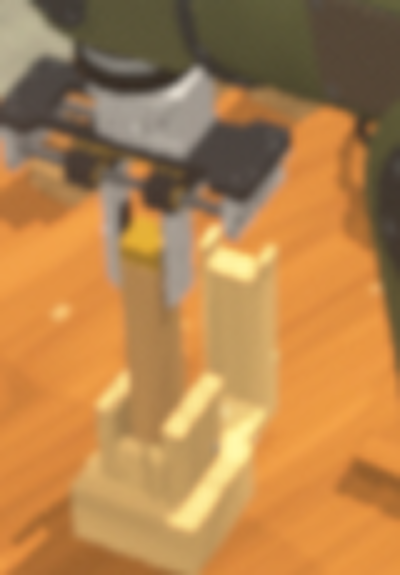

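The leg is upright between the cheeks and the tenon is entering the hole without lateral force. I'll find the seat in small steps, with a firmer grip.

```bash
python3 -m jog '[[0,0,0.1,0,0,0,0],[0,0,0.1,0,0,0,0],[0,0,0,0,0,0,0]]' 55
python3 -m jog '[[0,0,0.1,0,0,0,0],[0,0,0.1,0,0,0,0],[0,0,0,0,0,0,0]]'
python3 -m jog '[[0,0,0.1,0,0,0,0],[0,0,0.1,0,0,0,0],[0,0,0,0,0,0,0]]'
```

```text
clock: 20.8
eef_pos: [534.0, 58.3, 213.1]
eef_rot: [3.14, 0.002, 1.942]
wrist_force: [0.3, 0.2, -2.2]
finger_gap: 30.1
clock: 21.1
eef_pos: [534.2, 58.3, 211.8]
eef_rot: [3.139, 0.003, 1.942]
wrist_force: [-2.0, 1.0, 3.8]
finger_gap: 29.6
clock: 21.4
eef_pos: [534.2, 58.3, 209.9]
eef_rot: [3.139, 0.003, 1.942]
wrist_force: [-2.3, -0.2, 5.4]
finger_gap: 29.7
```

Contact at TCP z ≈ 212, the expected seat height. Pressing on slowly.

```bash
python3 -m jog '[[0,0,0.1,0,0,0,0],[0,0,0.1,0,0,0,0],[0,0,0,0,0,0,0],[0,0,0,0,0,0,0]]'
python3 -m jog '[[0,0,0.1,0,0,0,0],[0,0,0,0,0,0,0],[0,0,0.1,0,0,0,0],[0,0,0,0,0,0,0],[0,0,0,0,0,0,0]]'
python3 -m jog '[[0,0,0.1,0,0,0,0],[0,0,0,0,0,0,0],[0,0,0.1,0,0,0,0],[0,0,0,0,0,0,0],[0,0,0,0,0,0,0]]'
```

```text
clock: 21.8
eef_pos: [534.2, 58.2, 207.9]
eef_rot: [3.139, 0.003, 1.942]
wrist_force: [-1.1, -0.3, 5.9]
finger_gap: 29.9
clock: 22.3
eef_pos: [534.2, 58.2, 205.9]
eef_rot: [3.139, 0.003, 1.942]
wrist_force: [-2.1, -0.7, 6.6]
finger_gap: 30.2
clock: 22.8
eef_pos: [534.2, 58.2, 203.9]
eef_rot: [3.139, 0.003, 1.942]
wrist_force: [-1.4, 0.3, 5.7]
finger_gap: 29.8
```

```bash
python3 -m jog '[[0,0,0.1,0,0,0,0],[0,0,0,0,0,0,0],[0,0,0,0,0,0,0]]'
python3 -m jog '[[0,0,0.1,0,0,0,0],[0,0,0,0,0,0,0],[0,0,0,0,0,0,0]]'
python3 -m jog '[[0,0,0.1,0,0,0,0],[0,0,0,0,0,0,0],[0,0,0,0,0,0,0]]'
python3 -c "
from h import *
instand()
cv2.imwrite('pics/s18.png',cv2.resize(vision.camera('side')['color'][110:225,190:270],None,fx=5,fy=5,interpolation=cv2.INTER_CUBIC))"
```

```text
clock: 23.1
eef_pos: [534.2, 58.3, 202.9]
eef_rot: [3.139, 0.003, 1.942]
wrist_force: [-1.1, 0.1, 5.3]
finger_gap: 29.6
clock: 23.4
eef_pos: [534.2, 58.2, 202.2]
eef_rot: [3.139, 0.003, 1.942]
wrist_force: [-3.0, -0.4, 9.4]
finger_gap: 29.7
clock: 23.7
eef_pos: [534.3, 58.2, 202.2]
eef_rot: [3.138, 0.003, 1.942]
wrist_force: [-4.7, 0.0, 17.7]
finger_gap: 29.6
TCP in stand [  0.36   0.07 202.23] tool z in stand [ 0. -0. -1.] F stand [-4.41  1.72 17.7 ] gap 29.6 t 23.7 q [ 0.04  0.27  1.56 -0.    1.3  -0.33]
```

View pics/s18.png

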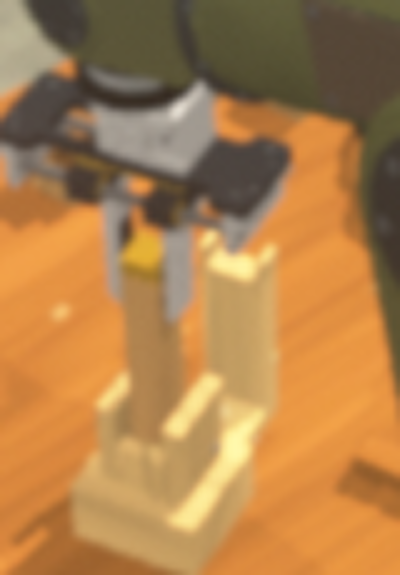

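The leg hit a hard stop at 202.2, after the expected 10 mm of travel, with the force rising to 18 N. I'll add a small firm push, unload, open and retreat straight up.

```bash
python3 -m jog '[[0,0,0.05,0,0,0,0],[0,0,0,0,0,0,0],[0,0,0,0,0,0,0]]'
python3 -m jog '[[0,0,-0.1,0,0,0,0],[0,0,-0.05,0,0,0,0],[0,0,0,0,0,0,0]]'
python3 -m jog '[[0,0,0,0,0,0,36],[0,0,0,0,0,0,40],[0,0,0,0,0,0,45],[0,0,0,0,0,0,50],[0,0,0,0,0,0,60],[0,0,0,0,0,0,60]]' 8
python3 -m jog '[[0,0,-1,0,0,0,60],[0,0,-2,0,0,0,60],[0,0,-3,0,0,0,60],[0,0,-4,0,0,0,60],[0,0,-4,0,0,0,60],[0,0,-4,0,0,0,60]]'
python3 -m jog '[[-4,0,0,0,0,0,60],[-4,0,0,0,0,0,60],[-4,0,0,0,0,0,60],[-4,0,0,0,0,0,60],[-4,0,0,0,0,0,60],[0,0,0,0,0,0,60]]'
python3 -c "
from h import *
instand()
cv2.imwrite('pics/s19.png',cv2.resize(vision.camera('side')['color'][110:225,190:270],None,fx=5,fy=5,interpolation=cv2.INTER_CUBIC))
cv2.imwrite('pics/t19.png',vision.camera('top')['color'])
crop(vision.camera('top'),210,110,120,90,6,'t19b.png')"
```

```text
clock: 24.05
eef_pos: [534.3, 58.2, 202.2]
eef_rot: [3.138, 0.003, 1.942]
wrist_force: [-6.3, -1.0, 22.5]
finger_gap: 29.3
clock: 24.35
eef_pos: [534.2, 58.2, 202.3]
eef_rot: [3.139, 0.003, 1.942]
wrist_force: [-2.9, -0.4, 9.8]
finger_gap: 29.8
clock: 24.95
eef_pos: [534.1, 58.3, 201.2]
eef_rot: [3.14, 0.002, 1.942]
wrist_force: [-0.0, -0.3, -0.8]
finger_gap: 55.7
clock: 25.55
eef_pos: [533.1, 58.5, 383.9]
eef_rot: [3.139, 0.003, 1.942]
wrist_force: [-0.3, -0.3, 0.2]
finger_gap: 56.5
clock: 26.15
eef_pos: [606.6, -131.8, 381.0]
eef_rot: [3.141, 0.002, 1.938]
wrist_force: [0.2, 0.8, -1.1]
finger_gap: 56.2
TCP in stand [  -0.95 -203.17  380.98] tool z in stand [ 0. -0. -1.] F stand [ 0.45  0.64 -1.14] gap 56.2 t 26.15 q [-0.27  0.42  0.97 -0.    1.76 -0.64]
```

View pics/s19.png

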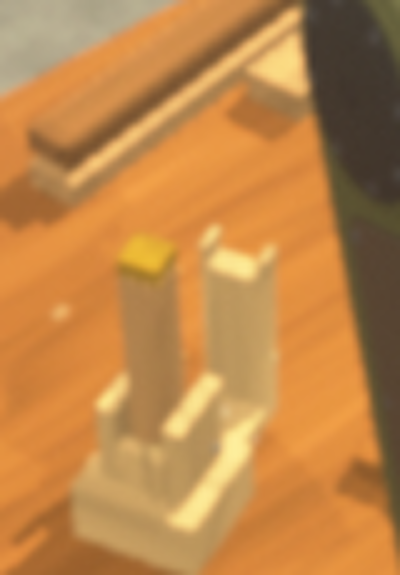

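View pics/t19b.png

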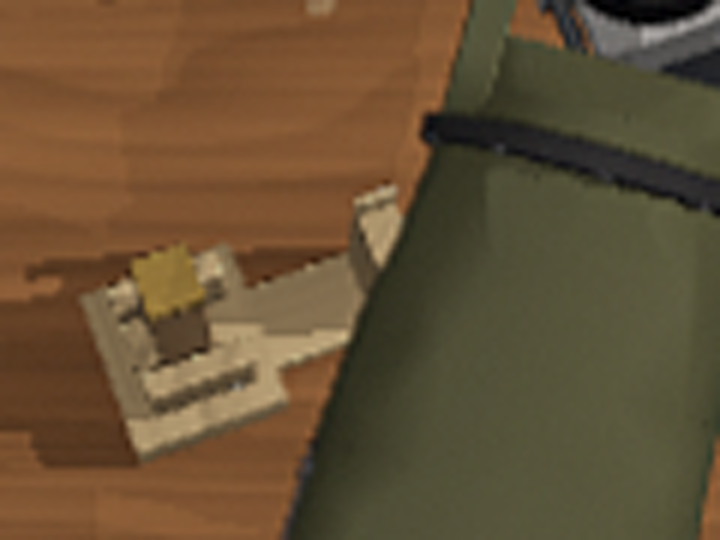

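View pics/t19.png

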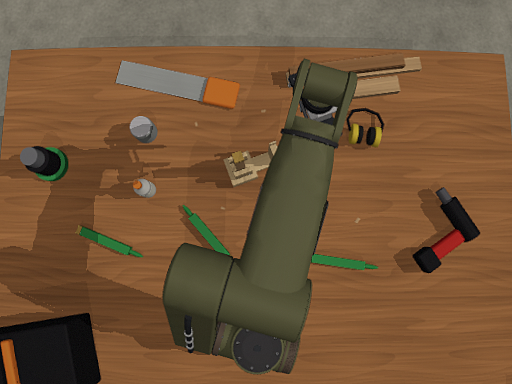

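The leg stands in the stand with its brass top at about (171,281) in the top crop and (147,257) in the side crop. The bystanders look unmoved. I'll triangulate the top and swing the arm aside to check the offcut.

```bash
python3 -m jog '[[-4,0,0,0,0,0,60],[-4,0,0,0,0,0,60],[-4,0,0,0,0,0,60],[-4,0,0,0,0,0,60],[-4,0,0,0,0,0,60],[-4,0,0,0,0,0,60],[-4,0,0,0,0,0,60],[0,0,0,0,0,0,60]]'
python3 -c "
from h import *
t=vision.camera('top');s=vision.camera('side')
def cen(c,x0,y0,x1,y1):
    h=cv2.cvtColor(c['color'],cv2.COLOR_BGR2HSV)[y0:y1,x0:x1]
    m=cv2.inRange(h,(22,120,90),(34,255,255)); n,l,st,ce=cv2.connectedComponentsWithStats(m); i=1+np.argmax(st[1:,4]); print(st[i]); return ce[i]+[x0,y0]
a=cen(t,225,145,260,175);b=cen(s,205,150,235,175)
print(a,b); p,g=tri(t,a,s,b); print(p,g,RS.inv().apply(p-HOLE))
crop(t,200,110,130,100,6,'t20.png');crop(s,210,150,80,75,7,'s20.png')
print(proj(t,W([0,0,250])),proj(s,W([0,0,250])),monitor.read_state()['clock'])"
```

```text
clock: 27.1
eef_pos: [672.9, -364.4, 361.2]
eef_rot: [3.126, 0.019, 1.94]
wrist_force: [0.3, 0.5, 0.7]
finger_gap: 56.5Traceback (most recent call last):
  File "<string>", line 7, in <module>
    a=cen(t,225,145,260,175);b=cen(s,205,150,235,175)
  File "<string>", line 6, in cen
    m=cv2.inRange(h,(22,120,90),(34,255,255)); n,l,st,ce=cv2.connectedComponentsWithStats(m); i=1+np.argmax(st[1:,4]); print(st[i]); return ce[i]+[x0,y0]
                                                                                                  ~~~~~~~~~^^^^^^^^^^
    return _wrapfunc(a, 'argmax', axis=axis, out=out, **kwds)
    return bound(*args, **kwds)
ValueError: attempt to get argmax of an empty sequence
```

```bash
python3 -c "
from h import *
np.set_printoptions(precision=1,suppress=True)
t=vision.camera('top');s=vision.camera('side')
def cen(c,x0,y0,x1,y1):
    h=cv2.cvtColor(c['color'],cv2.COLOR_BGR2HSV)[y0:y1,x0:x1]
    m=cv2.inRange(h,(20,140,70),(36,255,255)); n,l,st,ce=cv2.connectedComponentsWithStats(m)
    if n<2: return None
    i=1+np.argmax(st[1:,4]); print(st[i]); return ce[i]+[x0,y0]
print(cen(t,225,145,260,175),cen(s,205,150,235,175))
crop(t,200,110,130,100,6,'t20.png');crop(s,210,150,80,75,7,'s20.png')
print(proj(t,W([0,0,250])),proj(s,W([0,0,250])),monitor.read_state()['clock'])"
```

```text
[ 7  7 12 11 76]
[10  9  8  6 35]
[237.3 156.7] [218.6 161.3]
[[238.2 155.9]] [[219.5 159.8]] 27.3
```

View pics/t20.png

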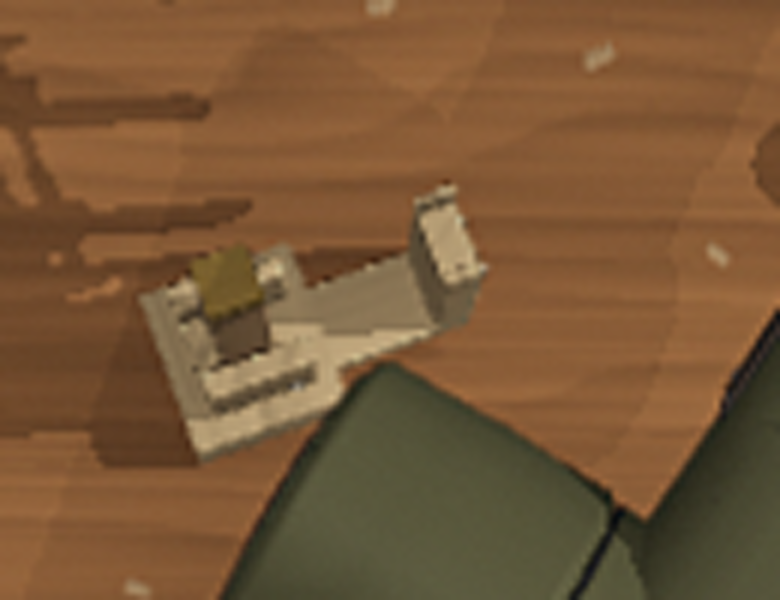

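View pics/s20.png

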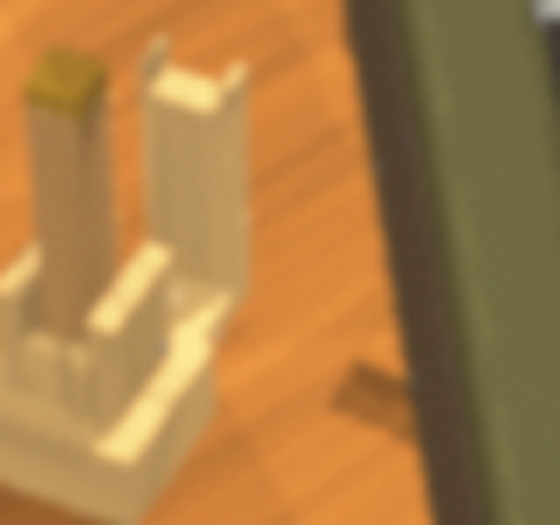

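The leg is upright: its brass centre is at (237.3,156.7), against a predicted (238.2,155.9) in the top view. The offcut is hidden, so I'll swing the arm away to see it.

```bash
python3 -m jog '[[0,-3,0,0,0,0,60],[0,-4,0,0,0,0,60],[0,-4,0,0,0,0,60],[0,-4,0,0,0,0,60],[0,-4,0,0,0,0,60],[0,-4,0,0,0,0,60],[0,-4,0,0,0,0,60],[0,-4,0,0,0,0,60]]'
python3 -m jog '[[0,-4,0,0,0,0,60],[0,-4,0,0,0,0,60],[0,-3,0,0,0,0,60],[0,-2,0,0,0,0,60],[0,0,0,0,0,0,60]]'
python3 -c "
from h import *
t=vision.camera('top');s=vision.camera('side')
cv2.imwrite('pics/t21.png',t['color'])
crop(t,200,110,130,100,6,'t21b.png');crop(s,200,130,110,90,7,'s21.png')"
```

```text
clock: 28.1
eef_pos: [385.3, -473.7, 359.8]
eef_rot: [3.122, 0.024, 1.944]
wrist_force: [0.6, -0.9, -0.3]
finger_gap: 56.4
clock: 28.6
eef_pos: [263.9, -521.8, 357.3]
eef_rot: [3.123, 0.024, 1.941]
wrist_force: [0.6, -0.0, -0.3]
finger_gap: 56.3
```

View pics/t21b.png

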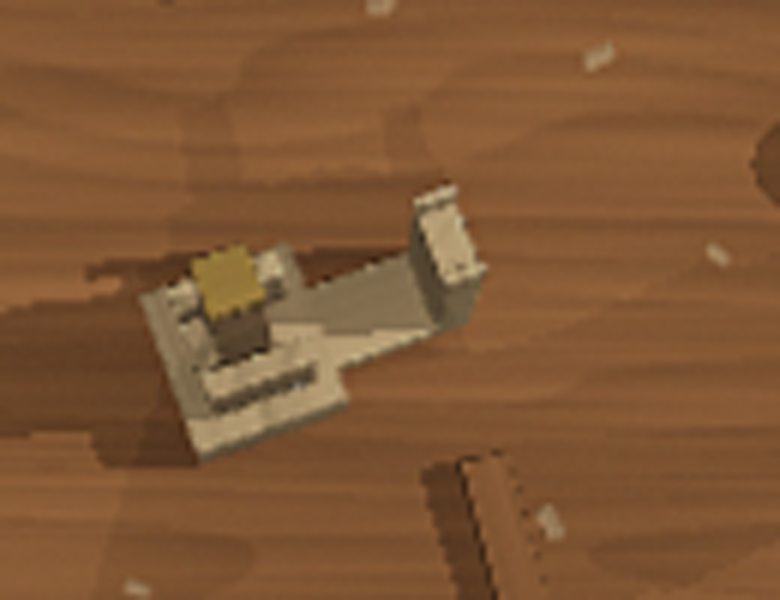

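View pics/s21.png

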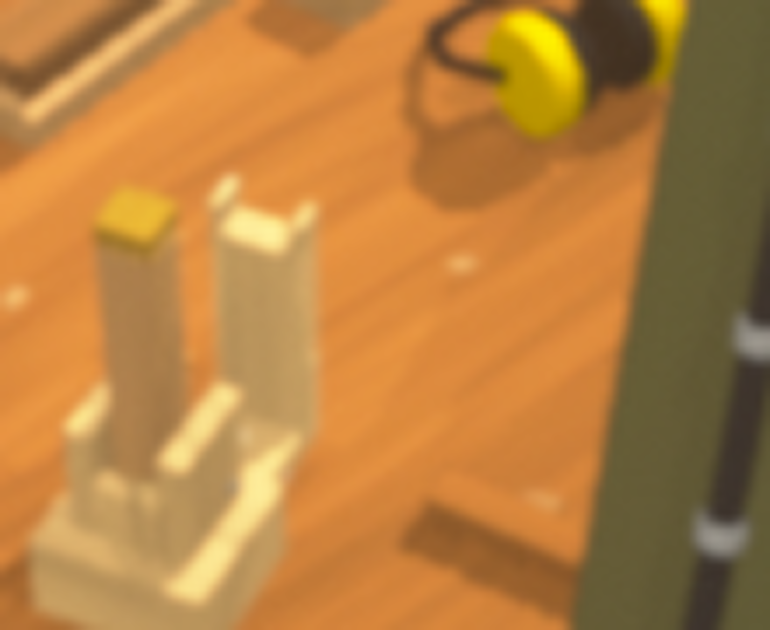

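View pics/t21.png

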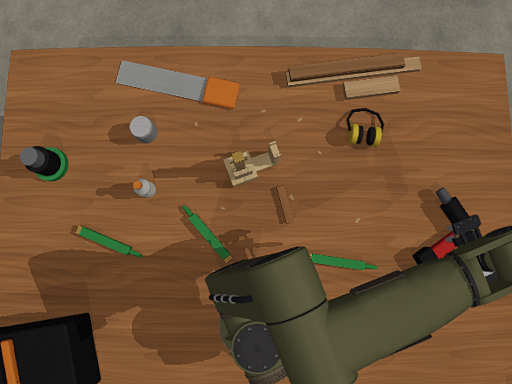

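The leg stands upright in the hole. The offcut lies flat at (285,203) in the top view, and the tin, bottle and ear muffs look where they started. The gripper is clear, so I'm handing in.

```bash
python3 -c "
from cell import order
print(order.sign_off())"
```

```text
the job is handed in; nothing more can be done
None
```

The leg is standing upright in the finishing stand and pressed home, and the job was handed in at about 29 s of the 72 s; sign-off gives no verdict.

- **Offcut:** I gripped it by its near end, lifted it and set it on clear bench. I dipped its far end first, because the fingertips would have met the bench before its underside did, and let go about 6 mm up. It lies flat in the last picture; I did not measure its tilt.
- **Leg:** I gripped it along its axis near the brass end, swung it upright about the tenon tip and lowered it into the hole. It met the seat at the expected height and yielded about 10 mm at 5–7 N. I then pushed it against the hard stop with about 22 N.
- **Last checks:** The brass top was within about 1 pixel (roughly 3 mm) of its predicted home position in the top view, and within about 2 pixels in the side view. That side-view figure may be off because the colour mask also caught the side of the cap. The shoulder height was not measured directly; I judged it from the hard stop and the overall height.
- **Bystanders:** The bottle, tin and ear muffs look unmoved in the last pictures, and the arm is clear of everything.

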